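# Charge the lab ball mill and lock its lid

## Task

Using the scoop, never the fingers, move all the ceramic grinding balls from the grey tray into the mill's grinding chamber, in as many scoops as it takes, each time bringing the scoop's lip down close to the chamber's rim before tipping so that no ball is dropped from a height or bounces out. Then shut the chamber's lid fully and lock it by pushing the pin's rod all the way through the holes of both brackets and the lid's eye between them, leaving the pin there. Finish with the scoop standing upright on its underside in the tray, and leave the bottle, the jar and the timer on the bench where they are.

Things in the scene. Friction and masses are not known exactly. Their poses are not given: they have to be found in the camera images.
- tray: grey ball store, fixed: open tray 288 x 146 mm, walls 4 mm thick, 65 mm high, inside 280 x 138. Origin: centre of its underside on the bench; +x along its length, z up. Floor flat, 6 mm above the bench, from x = -20 to the end wall at x = +140 mm, where the balls lie; from x = -20 to -140 mm it is a ramp rising 10 degrees
- scoop: aluminium scoop, 0.16 kg: flat pan 90 mm long, 86 wide (81 inside), floor 2 mm, back wall 57 mm high, sides 45 (22 from x = 15 to 35 mm, none ahead). Over its middle a black cross handle: bar 16 mm thick along x, 86 long along y, 80 to 110 mm above the underside. Origin: centre of the underside; +x to the open front, lip at x = +45 mm; z up. Holds 4 to 6 balls
- mill: grinding chamber, fixed: open steel box 150 (x) x 140 mm (y), walls and floor 5 mm, rim 75 mm above the bench. Origin: centre of the underside, on the bench, z up. Lid hinge along x on the rim at y = +70 mm, a low drive housing behind it. At y = -125 mm stand two bracket plates, 8 mm thick, 44 wide, 74.5 high, centred at x = -27 and +27 mm, each with a 22 mm square hole
- lid (a joint): lid angle, rad: 0 shut on the rim, about 2 as found (leaning back past upright). Plate 150 x 145 x 6 mm with a 40 mm wide, 6 mm thick tongue in the middle of its free edge, ending 215 mm from the hinge. Under the tongue an eye plate (10 mm thick, 40 wide, 22 mm square hole) comes between the brackets when shut, all holes in line. Stiff hinge: stays at any angle, some 3 N at the tongue moves it
- lid_hinge (a point): middle of the lid's hinge line (75 mm above the bench), axes as the chamber's; the lid shuts towards -y
- lid_tongue (a point): middle of the end edge of the lid's tongue, on the lid's outer (upper when shut) face
- eye (a point): common centre of the holes in the two brackets (60 mm above the bench), axes as the chamber's: the holes run along x. The outer faces of the brackets are at x = -31 and +31 mm from it. There is 45 mm between the pin's grip, once in, and the chamber's wall
- pin: locking pin, 0.09 kg, lying on the bench: steel rod 12 mm in diameter, 90 mm long, out of a black grip block 50 long, 20 wide, 24 high. Origin: on the block's underside below the rod's root (the block face the rod leaves); +x along the rod to its tip, z up. Rod axis 12 mm above the underside; block from x = -50 mm to 0
- pin_tip (a point): end of the pin's rod, on its axis
- pin_root (a point): point on the rod's axis where it leaves the grip block
- reagent: clear glass bottle with a blue cap, 72 mm wide, 170 mm high, loose; not to be disturbed; origin under its middle
- jar: small amber jar with a blue lid, 60 mm wide, 80 mm high, loose; not to be disturbed; origin under its middle
- timer: flat white bench timer, 50 x 50 x 22 mm, loose; not to be disturbed; origin under its middle
- ball1_center (a point): centre of a white ceramic grinding ball, 36 mm in diameter, 60 g, polished and slippery (6 to 8 such balls are present; absent ones have no pose)
- ball2_center (a point): centre of a white ceramic grinding ball, 36 mm in diameter, 60 g, polished and slippery (6 to 8 such balls are present; absent ones have no pose)
- ball3_center (a point): centre of a white ceramic grinding ball, 36 mm in diameter, 60 g, polished and slippery (6 to 8 such balls are present; absent ones have no pose)
- ball4_center (a point): centre of a white ceramic grinding ball, 36 mm in diameter, 60 g, polished and slippery (6 to 8 such balls are present; absent ones have no pose)
- ball5_center (a point): centre of a white ceramic grinding ball, 36 mm in diameter, 60 g, polished and slippery (6 to 8 such balls are present; absent ones have no pose)
- ball6_center (a point): centre of a white ceramic grinding ball, 36 mm in diameter, 60 g, polished and slippery (6 to 8 such balls are present; absent ones have no pose)
- ball7_center (a point): centre of a white ceramic grinding ball, 36 mm in diameter, 60 g, polished and slippery (6 to 8 such balls are present; absent ones have no pose)
- ball8_center (a point): centre of a white ceramic grinding ball, 36 mm in diameter, 60 g, polished and slippery (6 to 8 such balls are present; absent ones have no pose)
Things that resemble listed ones, but are neither listed nor needed, are in the scene too. Leave any orange or red look-alike of the part that bears ball8_center alone. Leave any pink look-alike of the scoop alone.

How it is judged:
By the outcome, as a careful person would: the job done as asked, in the order asked, and still so for the second after the job is handed in, with the robot touching nothing.
Of ball1, ball2, ball3, ball4, ball5, ball6, ball7, ball8 only 6 to 8 are there at a start; the rules pass over those that are not, and their reading is None.
At some moment in a run one of scoop, pin may be knocked a few centimetres aside while the robot is not near it.
It also fails if it takes over 210 s, if anything falls off the work surface, if the arm or the gripper's body presses on something with over 40 N, if the wrist force passes 120 N, or if a joint passes its speed limit or range.

## Robot

A 7-joint arm with a two-finger parallel gripper is mounted at the origin on the work surface. World frame = base frame: x ahead of the robot, y to its left, z up, the work surface at z = 0. Lengths are in m, angles in rad, forces in N, time in s.
With the tool pointing down it reaches from about 0.4 to 0.9 m from the base axis. Payload 5.6 kg.
Tool frame: the origin (TCP) lies at the very end of the fingers, on their centre line; the grasp point (between the pads) lies behind it (robot.tcp_to_grasp is the z of the grasp point in the tool frame, in m); z points along the fingers, y is the line along which they close (so a half turn about z gives the same grasp; the last joint's range is limited). The gripper opens to 92 mm and grips with 3 to 60 N. Pads are 20 mm wide; open, the fingers measure 128 mm over their backs; the gripper's body (75 mm by 189 mm) begins 69 mm behind the grasp point.
Start: joints at [1.128, 0.468, -0.012, 1.603, 0.006, 1.071, -0.056], TCP at [0.253, -0.599, 0.215] pointing down, gripper open.
Joint ranges: [-2.53, 2.53], [-0.31, 2.02], [-1.57, 1.55], [0.28, 2.44], [-1.29, 4.43], [0.15, 1.84], [-2.92, 2.92]. Speed limits (rad/s): [2.57, 2.57, 3.14, 3.14, 3.14, 3.14, 3.14].

## Interface

Orientations are given as a 3x3 rotation matrix whose columns are the frame's x, y, z axes.
In Python, from workcell import robot gives the robot as it stands. The module is installed in compiled form; this text tells all that it offers.
- The arm moves only by the tool send_rows, never from a script. Its argument "deltas" is a list of rows, each a list of 3 entries, a list of its own where there are three numbers: the turn, a rotation vector about the tool's x, y, z as a fraction of full scale, then the shift along the tool's x, y, z as a fraction of full scale, then the opening, from 0 (shut) to 1 (fully open). In form: [[[ax, ay, az], [dx, dy, dz], claw], ...]. A call has 1 to 10 rows; each row is the pose to reach, as a shift and turn from the pose commanded when the call began, along the tool's axes at that moment; what a row does not reach only later rows make up. Full scale, the value 1, is 120 mm for a shift and 0.5 rad for a turn. A row lasts 1/8 s, in which the tool goes at most 62.5 mm and 10.7 degrees, less where a joint would pass 70% of its speed; a pose out of reach is approached as far as the arm can. A call with a number of a shift or a turn outside -1 to 1 is refused whole. A call with a gripper value outside its range is refused whole. The fingers move at their own pace and stop on an object; "grip_force" is the grip in N (left out, the last holds). Time passes only in rows, so rows that repeat a pose let the fingers close. It gives the time, the measured TCP pose, the force, the opening and the grip force at its end, in the units of the state.
- robot.read_state(): the state, without advancing time (a new reading comes with each control period).
- robot.grab_frame(name): name is "scene" or "top" or "wrist"; returns a dict with "img" (400x640x3 uint8, red, green, blue), "vfov" (degrees; the focal length in pixels is half the picture's height over the tangent of half this angle, whatever the lens; pixels are square), "cx", "cy" (the principal point, pixels), "world_to_cam" (4x4, takes a point from world to camera coordinates). Camera axes: x right, y down, z forward; pixel columns grow to the right and rows downward; lengths in m; the calibration is good to about 2 mm. A picture is of the moment at which its call begins. There is no depth.
- robot.hand_in(): hands the job in; it is judged then, once.
The state is a dict: "t": time; "joint_positions": joint angles; "dq": joint speeds; "joint_torque": joint torques, N m; "tool_pos": TCP position; "orientation": TCP orientation; "wrist_force": force on the tool from outside, world axes, zero at the start; "ft_torque": the same for the moment, N m; "width": opening from 0.0 (shut) to 1.0 (fully open); "gripper_force": force on a finger pad.
Only numpy, scipy, OpenCV 4.12 (cv2) and the standard library are available. Lean on these libraries where they do the work, as an engineer would, in place of code of your own. Each camera call takes 0.05 s, during which the arm holds its last target. There are 200 camera calls.

## Working session

There is one attempt and no reset: what is moved stays moved. The work goes in short steps, Python scripts to look and compute and a tool call to move; the robot and the scene stay as the last step left them, time stands still between calls to the robot, and variables do not carry over. Pictures are saved under pics/ and viewed, at most 14 in all, crops included, and the job is handed in when it is done.

Besides the shell and the picture viewer there is one more tool, called after ">>>" as a command line: name --argument value ..., lists and objects as JSON in quotes. send_rows: Moves the arm, as the interface text tells. Shift numbers are shares of 120 mm and turn numbers shares of 0.5 rad, none past 1 either way. Its arguments: {"type":"object","properties":{"deltas":{"type":"array"},"grip_force":{"type":"number"}},"required":["deltas"]}

```bash
mkdir -p pics
cat > h.py <<'E'
import numpy as np, cv2
from workcell import robot
from scipy.spatial.transform import Rotation as R
def grab(n,save=None):
    f=robot.grab_frame(n)
    if save: cv2.imwrite('pics/'+save+'.png',f['img'][:,:,::-1])
    return f
def cam(f):
    fl=200/np.tan(np.radians(f['vfov'])/2); return fl,f['cx'],f['cy'],np.array(f['world_to_cam'])
def ray(f,u,v):
    fl,cx,cy,T=cam(f); Rm=T[:3,:3]; d=Rm.T@np.array([(u-cx)/fl,(v-cy)/fl,1]); o=-Rm.T@T[:3,3]; return o,d
def onz(f,u,v,z):
    o,d=ray(f,u,v); return o+d*(z-o[2])/d[2]
def proj(f,p):
    fl,cx,cy,T=cam(f); q=T[:3,:3]@np.array(p)+T[:3,3]; return np.array([cx+fl*q[0]/q[2],cy+fl*q[1]/q[2]])
def st():
    s=robot.read_state(); print('t',round(s['t'],2),'p',np.round(s['tool_pos'],4),'w',round(s['width'],3),'F',np.round(s['wrist_force'],1),'gf',round(float(np.max(s['gripper_force'])),1)); return s
def delta(pos,Rt):
    """row entries from the present pose to target"""
    s=robot.read_state(); R0=np.array(s['orientation']); p0=np.array(s['tool_pos'])
    print('turn',np.round(R.from_matrix(R0.T@Rt).as_rotvec()/0.5,3),'shift',np.round(R0.T@(np.array(pos)-p0)/0.12,3))
E
python3 - <<'E'
from h import *
f=grab('scene','s0');g=grab('top','t0')
s=st(); print(np.round(s['orientation'],3),robot.tcp_to_grasp)
for k in (f,g):
    T=np.array(k['world_to_cam']); print(k['vfov'],k['cx'],k['cy'],np.round(-T[:3,:3].T@T[:3,3],3),np.round(T[:3,:3],2).tolist())
E
```

```text
t 0.1 p [ 0.2527 -0.5983  0.2138] w 1.0 F [ 0.7 -0.   0.2] gf 0.0
[[ 0.921  0.389 -0.001]
 [ 0.389 -0.921  0.001]
 [-0.    -0.002 -1.   ]] -0.0187
51.75169852813648 313.685345596365 204.6093127787032 [ 1.379 -0.177  0.705] [[0.26, 0.97, -0.01], [0.55, -0.15, -0.82], [-0.79, 0.21, -0.57]]
57.29356815979633 316.3174285773989 199.2522886071295 [0.467 0.023 0.906] [[0.01, -1.0, 0.0], [-1.0, -0.01, -0.06], [0.06, -0.0, -1.0]]
```

View pics/s0.png

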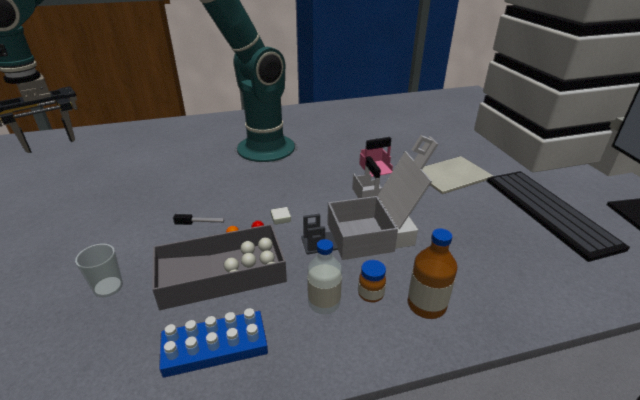

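View pics/t0.png

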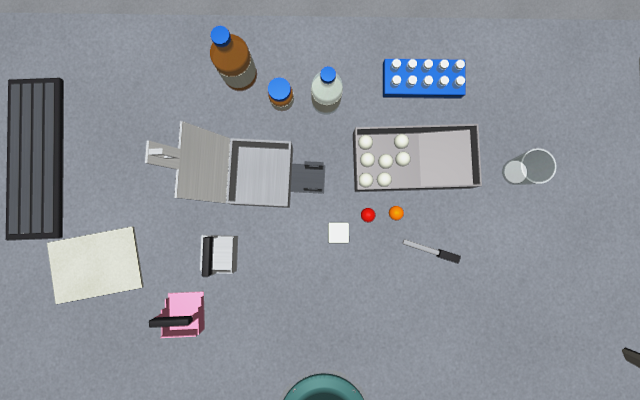

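The scene view shows the tray with the balls at its +y end, the mill with its lid open, the grey scoop beside a pink look-alike, and the pin on the bench. In the top view the scoop is at about (218,254), the tray spans (355–479, 125–190) with 7 balls, the mill is at about (262,172), and the pin runs from (405,241) to (460,258).

Run:
```python
from h import *
a=cv2.imread('pics/t0.png');b=cv2.imread('pics/s0.png')
def c(im,x,y,w,h,s): return cv2.resize(im[y:y+h,x:x+w],None,fx=s,fy=s,interpolation=cv2.INTER_CUBIC)
im=np.zeros((600,800,3),np.uint8)
im[:300,:400]=c(a,190,220,80,60,5); im[:300,400:]=c(b,340,130,80,60,5)
im[300:,:480]=c(a,345,115,160,100,3)
im[300:,480:800]=c(a,395,225,80,75,4)
cv2.imwrite('pics/c0.png',im)
```

```text
(no output)
```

View pics/c0.png

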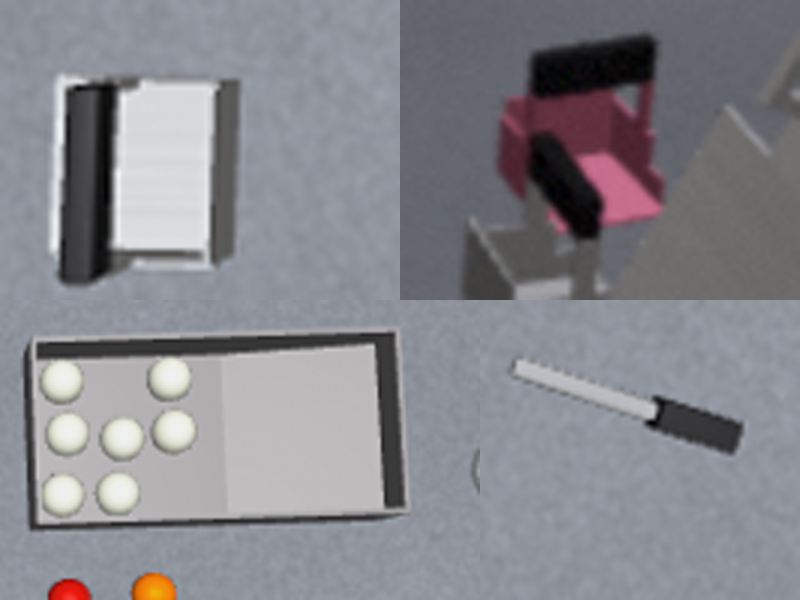

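The crops show the scoop's back wall to the right (−y), so its open front faces +y, with the handle from (207,237) to (206,276). The pin tip is at (404,241) with its block to the lower right, and 7 balls lie in the tray.

Run:
```python
from h import *
f=grab('top')
def P(n,u,v,z): p=onz(f,u,v,z); print(n,np.round(p,4)); return p
a=P('h1',207.2,237.2,.11);b=P('h2',205.8,276.2,.11); print('hc',(a+b)/2, 'dir',a-b)
P('tip',403.7,241.5,.012);P('root',438.8,252.5,.024);P('blkend',459.5,260,.024)
for u,v in [(353.3,127.7),(477.3,125.3),(481,185),(356,187)]: P('tray',u,v,.065)
for u,v in [(229.5,139),(291.5,141),(291,206.5),(225.5,203.5)]: P('mill',u,v,.075)
g=cv2.cvtColor(f['img'],cv2.COLOR_RGB2HSV)
m=((g[...,1]<60)&(g[...,2]>215)).astype(np.uint8); m[:120]=0;m[200:]=0;m[:,:352]=0;m[:,412:]=0
n,l,s,c=cv2.connectedComponentsWithStats(m)
for i in range(1,n):
    if s[i,4]>20: print(s[i,4],np.round(c[i],1),np.round(onz(f,*c[i],.024)[:2],4))
s=robot.read_state()
# target over handle
x=(a-b)/np.linalg.norm(a-b); x[2]=0; x/=np.linalg.norm(x)
Rt=np.c_[x,np.cross([0,0,-1],x),[0,0,-1]]; print(Rt)
c=(a+b)/2; delta([c[0],c[1],.25],Rt)
```

```text
h1 [0.4343 0.2561 0.11  ]
h2 [0.351  0.2566 0.11  ]
hc [0.39265863 0.25634314 0.11      ] dir [ 0.08333838 -0.00050977  0.        ]
tip [ 0.4249 -0.1925  0.012 ]
root [ 0.4001 -0.2735  0.024 ]
blkend [ 0.3828 -0.3228  0.024 ]
tray [ 0.6901 -0.0634  0.065 ]
tray [ 0.699 -0.353  0.065]
tray [ 0.5591 -0.359   0.065 ]
tray [ 0.5513 -0.0702  0.065 ]
mill [0.6578 0.2219 0.075 ]
mill [0.6548 0.0795 0.075 ]
mill [0.5042 0.0784 0.075 ]
mill [0.5094 0.2271 0.075 ]
98 [401.9 139.7] [ 0.6725 -0.1863]
94 [365.5 140.6] [ 0.6693 -0.0975]
98 [367.3 158.2] [ 0.6261 -0.102 ]
97 [403.2 157.2] [ 0.6293 -0.1893]
98 [385.9 159.8] [ 0.6227 -0.1472]
99 [384.3 178.1] [ 0.5777 -0.1434]
99 [365.8 178.8] [ 0.5755 -0.0984]
[[ 0.99998129 -0.00611677  0.        ]
 [-0.00611677 -0.99998129  0.        ]
 [ 0.         -0.         -1.        ]]
turn [-0.003  0.001  0.812] shift [ 3.846 -6.108 -0.293]
```

>>> send_rows --deltas '[[[0,0,0.81],[1,-1,-0.3],1],[[0,0,0.81],[1,-1,-0.3],1],[[0,0,0.81],[1,-1,-0.3],1],[[0,0,0.81],[1,-1,-0.3],1]]'

```text
t: 0.65
tool_pos: [0.3194, -0.4383, 0.2516]
orientation: [[1.0, 0.001, 0.002], [0.001, -1.0, -0.0], [0.002, 0.0, -1.0]]
wrist_force: [-0.4, -0.7, 0.2]
width: 1.001
gripper_force: 0.0
```

>>> send_rows --deltas '[[[0,0,0],[0.5,-0.5,0],1],[[0,0,0],[1,-1,0],1],[[0,0,0],[1,-1,0],1]]'

```text
t: 1.02
tool_pos: [0.4387, -0.3211, 0.2503]
orientation: [[1.0, -0.004, -0.0], [-0.004, -1.0, 0.0], [-0.0, -0.0, -1.0]]
wrist_force: [-0.2, -0.7, 0.2]
width: 1.001
gripper_force: 0.0
```

>>> send_rows --deltas '[[[0,0,0],[0,-0.5,0],1],[[0,0,0],[0,-1,0],1],[[0,0,0],[0,-1,0],1]]'

```text
t: 1.4
tool_pos: [0.4384, -0.1988, 0.2504]
orientation: [[1.0, 0.001, -0.0], [0.001, -1.0, 0.001], [-0.0, -0.001, -1.0]]
wrist_force: [-0.3, -0.7, -0.1]
width: 0.998
gripper_force: 0.0
```

>>> send_rows --deltas '[[[0,0,0],[0,-0.5,0],1],[[0,0,0],[0,-1,0],1],[[0,0,0],[0,-1,0],1]]'

```text
t: 1.78
tool_pos: [0.4391, -0.0799, 0.2506]
orientation: [[1.0, 0.0, 0.0], [0.0, -1.0, 0.0], [0.0, -0.0, -1.0]]
wrist_force: [0.4, -0.7, -0.2]
width: 1.001
gripper_force: 0.0
```

>>> send_rows --deltas '[[[0,0,0],[0,-0.5,0],1],[[0,0,0],[0,-1,0],1],[[0,0,0],[0,-1,0],1]]'

```text
t: 2.15
tool_pos: [0.4401, 0.0397, 0.2506]
orientation: [[1.0, -0.001, 0.0], [-0.001, -1.0, 0.001], [0.0, -0.001, -1.0]]
wrist_force: [-0.5, -0.8, -0.6]
width: 1.002
gripper_force: 0.0
```

>>> send_rows --deltas '[[[0,0,0],[0,-0.5,0],1],[[0,0,0],[0,-1,0],1],[[0,0,0],[0,-1,0],1]]'

```text
t: 2.52
tool_pos: [0.4409, 0.1595, 0.2505]
orientation: [[1.0, -0.001, -0.0], [-0.001, -1.0, 0.001], [-0.0, -0.001, -1.0]]
wrist_force: [0.5, -1.1, -1.3]
width: 0.999
gripper_force: 0.0
```

Run:
```python
from h import *
s=st(); print(np.round(s['orientation'],3)); f=grab('wrist','w1'); print(np.round(f['world_to_cam'],3),f['vfov'])
Rt=np.c_[[1,-.006,0],[-.006,-1,0],[0,0,-1]]
delta([.3927,.2563,.2],Rt)
```

```text
t 2.52 p [0.4409 0.1595 0.2505] w 0.999 F [ 0.5 -1.1 -1.3] gf 0.0
[[ 1.    -0.001 -0.   ]
 [-0.001 -1.     0.001]
 [-0.    -0.001 -1.   ]]
[[-0.001 -1.    -0.002  0.162]
 [-0.965  0.001  0.262  0.387]
 [-0.262  0.002 -0.965  0.541]
 [ 0.     0.     0.     1.   ]] 66.94026016026964
turn [0.001 0.001 0.002] shift [-0.407 -0.827  0.418]
```

View pics/w1.png

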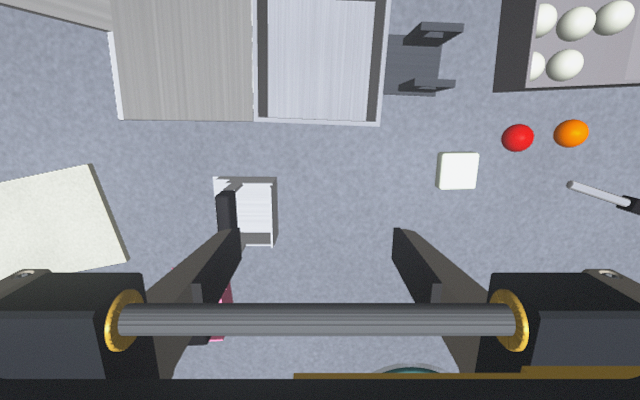

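The wrist view shows the scoop handle at about (230,210), the mill's rim and brackets at the top, and everything still undisturbed. The scoop estimate holds, so I'll descend and grasp it.

>>> send_rows --deltas '[[[0,0,0],[-0.4,-0.41,0.2],1],[[0,0,0],[-0.4,-0.81,0.4],1],[[0,0,0],[-0.4,-0.81,0.6],1],[[0,0,0],[-0.4,-0.81,0.6],1]]'

```text
t: 3.08
tool_pos: [0.3929, 0.252, 0.1768]
orientation: [[1.0, -0.009, -0.004], [-0.009, -1.0, -0.003], [-0.004, 0.003, -1.0]]
wrist_force: [0.3, 0.9, 0.0]
width: 1.001
gripper_force: 0.0
```

>>> send_rows --deltas '[[[0,0,0],[0,0,0.3],1],[[0,0,0],[0,0,0.6],1],[[0,0,0],[0,0,0.84],1],[[0,0,0],[0,0,0.84],1],[[0,0,0],[0,0,0.84],0],[[0,0,0],[0,0,0.84],0],[[0,0,0],[0,0,0.84],0],[[0,0,0],[0,0,0.84],0],[[0,0,0],[0,0,0.84],0],[[0,0,0],[0,0,0.84],0]]' --grip_force 50

```text
t: 4.32
tool_pos: [0.3924, 0.2553, 0.0778]
orientation: [[1.0, -0.005, -0.0], [-0.005, -1.0, -0.0], [-0.0, 0.0, -1.0]]
wrist_force: [0.8, -0.6, -0.5]
width: 0.369
gripper_force: 0.0
```

Run:
```python
from h import *
s=st(); f=grab('scene');g=grab('wrist')
im=np.zeros((400,800,3),np.uint8)
im[:,:400]=cv2.resize(f['img'][120:220,310:410],(400,400),interpolation=2)[:,:,::-1]
im[:,400:]=cv2.resize(g['img'][100:400,150:450],(400,400))[:,:,::-1]
cv2.imwrite('pics/g1.png',im)
```

```text
t 4.33 p [0.3924 0.2553 0.0778] w 0.369 F [ 0.8 -0.6 -0.5] gf 0.0
```

View pics/g1.png

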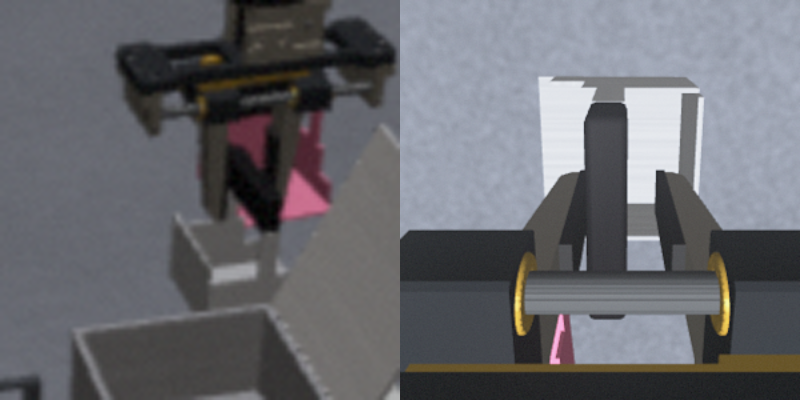

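The fingers straddle the handle and are still closing, so I'll finish the grip, lift, and do the carrying maths in a helper.

>>> send_rows --deltas '[[[0,0,0],[0,0,0],0],[[0,0,0],[0,0,0],0],[[0,0,0],[0,0,0],0],[[0,0,0],[0,0,0],0],[[0,0,0],[0,0,0],0],[[0,0,0],[0,0,0],0]]' --grip_force 50

```text
t: 5.18
tool_pos: [0.3925, 0.2552, 0.0778]
orientation: [[1.0, -0.005, -0.0], [-0.005, -1.0, -0.0], [-0.0, 0.0, -1.0]]
wrist_force: [0.4, 0.1, -1.9]
width: 0.172
gripper_force: 50.0
```

>>> send_rows --deltas '[[[0,0,0],[0,0,-0.2],0],[[0,0,0],[0,0,-0.5],0],[[0,0,0],[0,0,-1],0],[[0,0,0],[0,0,-1],0]]'

```text
t: 5.68
tool_pos: [0.3949, 0.2571, 0.2018]
orientation: [[1.0, -0.005, 0.008], [-0.005, -1.0, 0.004], [0.008, -0.004, -1.0]]
wrist_force: [0.2, -0.2, -1.5]
width: 0.173
gripper_force: 50.0
```

```bash
cat >> h.py <<'E'
# scoop: held with TCP at scoop (0,0,ZT); tool x=-scoop y, tool y=-scoop x, tool z=-scoop z
ZT=.0778; S2T=np.array([[0,-1,0],[-1,0,0],[0,0,-1.]])
TO=np.array([.6216,-.2105,0]); TYAW=np.radians(92)   # tray origin, heading of tray +x
def scoopR(yaw,pitch): # pitch>0 nose down
    return R.from_euler('z',yaw).as_matrix()@R.from_euler('y',pitch).as_matrix()
def tcp_from_lip(lip,yaw,pitch):
    Q=scoopR(yaw,pitch); return np.array(lip)+Q@np.array([-.045,0,ZT]), Q@S2T
def tray(p): return TO+R.from_euler('z',TYAW-0).apply(p)
def rows(wps,start=None):
    """wps: list of (pos,R); rows relative to the present (or given) pose"""
    if start is None:
        s=robot.read_state(); start=(np.array(s['tool_pos']),np.array(s['orientation']))
    p0,R0=start
    for p,Q in wps: print(np.round(R.from_matrix(R0.T@Q).as_rotvec()/.5,3).tolist(),np.round(R0.T@(p-p0)/.12,3).tolist())
E
python3 - <<'E'
from h import *
s=st(); f=grab('wrist','w2')
D=np.degrees
# nominal poses
for n,(x,y,z,p) in dict(over=(-25,-.024e3,60,10),start=(-25,-24,8,10)).items():
    print(n,np.round(tcp_from_lip(tray(np.array([x,y,z])/1e3),TYAW,np.radians(p))[0],4))
E
```

```text
t 5.67 p [0.3949 0.2571 0.2018] w 0.173 F [ 0.2 -0.2 -1.5] gf 50.0
over [ 0.6475 -0.2654  0.1444]
start [ 0.6475 -0.2654  0.0924]
```

View pics/w2.png

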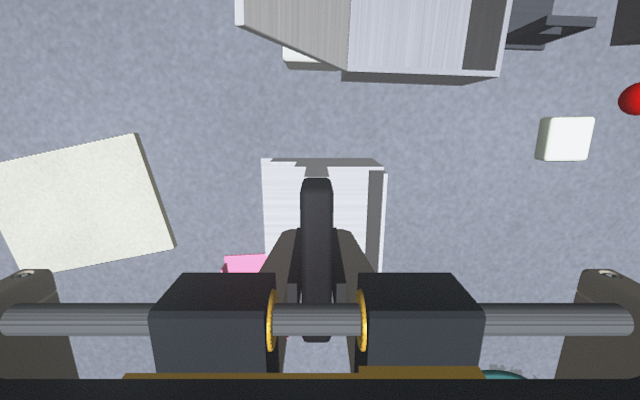

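The scoop hangs level and squarely held by its handle. I'll carry it to the mill's −y side and test whether the arm can tip there before loading it.

>>> send_rows --deltas '[[[0,0,0],[0,0.5,0],0],[[0,0,0],[0,1,0],0],[[0,0,0],[0,1,0],0]]'

```text
t: 6.1
tool_pos: [0.3906, 0.1304, 0.1959]
orientation: [[1.0, -0.013, -0.004], [-0.013, -1.0, -0.003], [-0.004, 0.003, -1.0]]
wrist_force: [0.0, 0.2, -1.7]
width: 0.17
gripper_force: 50.0
```

>>> send_rows --deltas '[[[0,0,0],[0.5,0.2,0],0],[[0,0,0],[1,0.3,0],0],[[0,0,0],[1,0.3,0],0]]'

```text
t: 6.48
tool_pos: [0.5144, 0.0978, 0.1955]
orientation: [[1.0, -0.009, -0.002], [-0.009, -1.0, 0.001], [-0.002, -0.001, -1.0]]
wrist_force: [-1.5, 0.6, -2.3]
width: 0.17
gripper_force: 50.0
```

>>> send_rows --deltas '[[[0,0,0],[0.5,0,0],0],[[0,0,0],[0.5,0,0],0],[[-0.3,0,0],[0.5,0,0],0],[[-0.6,0,0],[0.5,0,0],0],[[-1,0,0],[0.5,0,0],0],[[-1,0,0],[0.5,0,0],0],[[-1,0,0],[0.5,0,0],0]]'

```text
t: 7.35
tool_pos: [0.571, 0.0982, 0.1972]
orientation: [[1.0, -0.004, -0.004], [-0.005, -0.878, -0.478], [-0.001, 0.478, -0.878]]
wrist_force: [0.1, -1.2, -2.5]
width: 0.168
gripper_force: 50.0
```

>>> send_rows --deltas '[[[-0.3,0,0],[0,0,0],0],[[-0.5,0,0],[0,0,0],0],[[-0.5,0,0],[0,0,0],0]]'

```text
t: 7.72
tool_pos: [0.5712, 0.0978, 0.1967]
orientation: [[1.0, -0.003, -0.006], [-0.006, -0.733, -0.68], [-0.002, 0.68, -0.733]]
wrist_force: [0.3, -0.3, -2.4]
width: 0.175
gripper_force: 50.0
```

Run:
```python
from h import *
s=st(); print(np.round(s['joint_positions'],2),np.round(s['orientation'],2).tolist())
f=grab('scene');g=grab('top')
im=np.zeros((400,800,3),np.uint8)
im[:,:400]=cv2.resize(f['img'][100:300,250:450],(400,400),interpolation=2)[:,:,::-1]
im[:,400:]=cv2.resize(g['img'][80:280,160:360],(400,400),interpolation=2)[:,:,::-1]
cv2.imwrite('pics/tip.png',im)
```

```text
t 7.72 p [0.5712 0.0978 0.1967] w 0.175 F [ 0.3 -0.3 -2.4] gf 50.0
[-0.39  0.61 -0.24  1.65  0.72  1.46 -2.5 ] [[1.0, -0.0, -0.01], [-0.01, -0.73, -0.68], [-0.0, 0.68, -0.73]]
```

View pics/tip.png

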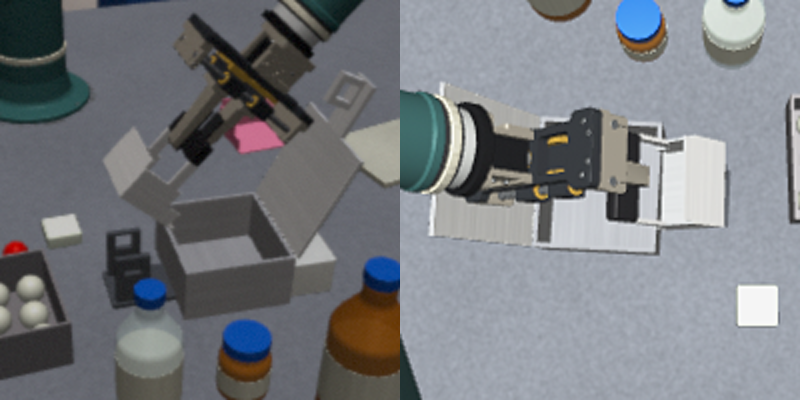

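It reaches a 43° tip with room to the lid. Now I'll level it and carry it to the tray's ramp end, staying clear of the bottle.

>>> send_rows --deltas '[[[0.4,0,0],[0,0,0],0],[[0.8,0,0],[0,0,0],0],[[1,0,0],[0,0,0],0],[[1,0,0],[0,0,0],0]]'

```text
t: 8.32
tool_pos: [0.5729, 0.0928, 0.2003]
orientation: [[1.0, -0.015, 0.001], [-0.014, -0.968, -0.249], [0.004, 0.249, -0.969]]
wrist_force: [-1.1, -0.7, -1.1]
width: 0.169
gripper_force: 50.0
```

>>> send_rows --deltas '[[[0.3,0,0],[0,0,0],0],[[0.5,0,0],[0,0,0],0],[[0.5,0,0],[0,0,0],0],[[0.5,0,0],[0,0,0],0]]'

```text
t: 8.82
tool_pos: [0.5713, 0.0995, 0.1976]
orientation: [[1.0, -0.004, -0.001], [-0.004, -1.0, -0.001], [-0.001, 0.001, -1.0]]
wrist_force: [0.5, 0.7, -1.3]
width: 0.171
gripper_force: 50.0
```

>>> send_rows --deltas '[[[0,0,0],[0,0.5,0],0],[[0,0,0],[0,1,0],0],[[0,0,0],[0,1,0],0]]'

```text
t: 9.2
tool_pos: [0.5708, -0.0264, 0.1972]
orientation: [[1.0, -0.011, -0.002], [-0.011, -1.0, -0.004], [-0.002, 0.004, -1.0]]
wrist_force: [-0.2, 0.6, -1.5]
width: 0.17
gripper_force: 50.0
```

>>> send_rows --deltas '[[[0,0,0],[0,0.5,0],0],[[0,0,0],[0,1,0],0],[[0,0,0],[0,1,0],0]]'

```text
t: 9.57
tool_pos: [0.5701, -0.1459, 0.1972]
orientation: [[1.0, -0.011, -0.002], [-0.011, -1.0, -0.003], [-0.002, 0.003, -1.0]]
wrist_force: [0.5, 0.6, -1.9]
width: 0.167
gripper_force: 50.0
```

>>> send_rows --deltas '[[[0,0,0],[0,0.6,0],0],[[0,0,0],[0.3,1,0],0],[[0,0,0],[0.6,1,0],0],[[0,0,0],[0.6,1,0],0],[[0,0,0],[0.6,1,0],0]]'

```text
t: 10.2
tool_pos: [0.642, -0.2587, 0.1971]
orientation: [[1.0, -0.001, -0.002], [-0.001, -1.0, 0.001], [-0.002, -0.001, -1.0]]
wrist_force: [0.3, 0.6, -1.4]
width: 0.174
gripper_force: 50.0
```

Run:
```python
from h import *
s=st(); print(np.round(s['orientation'],3).tolist())
g=grab('top');f=grab('wrist')
im=np.zeros((500,800,3),np.uint8)
im[:500,:400]=cv2.resize(g['img'][100:225,340:440],(400,500),interpolation=2)[:,:,::-1]
im[:250,400:]=cv2.resize(f['img'],(400,250))[:,:,::-1]
cv2.imwrite('pics/tr.png',im)
for nm,l,p in [('over',(-25,-24,60),10),('start',(-25,-24,8.5),10),('a',(0,-24,7),8.5),('b',(20,-24,7),6),('c',(45,-24,7),3.5),('d',(72,-24,7),1),('e',(136,-24,7),1)]:
    print(nm,end=' '); rows([tcp_from_lip(tray(np.array(l)/1e3),TYAW,np.radians(p))])
```

```text
t 10.2 p [ 0.642  -0.2587  0.1971] w 0.174 F [ 0.3  0.6 -1.4] gf 50.0
[[1.0, -0.001, -0.002], [-0.001, -1.0, 0.001], [-0.002, -0.001, -1.0]]
over [-0.349, 0.009, -0.075] [0.051, 0.044, 0.444]
start [-0.349, 0.009, -0.075] [0.052, 0.044, 0.874]
a [-0.297, 0.008, -0.075] [0.044, -0.146, 0.893]
b [-0.21, 0.006, -0.076] [0.039, -0.282, 0.906]
c [-0.122, 0.004, -0.076] [0.033, -0.461, 0.92]
d [-0.035, 0.003, -0.076] [0.025, -0.657, 0.935]
e [-0.035, 0.003, -0.076] [0.005, -1.19, 0.935]
```

View pics/tr.png

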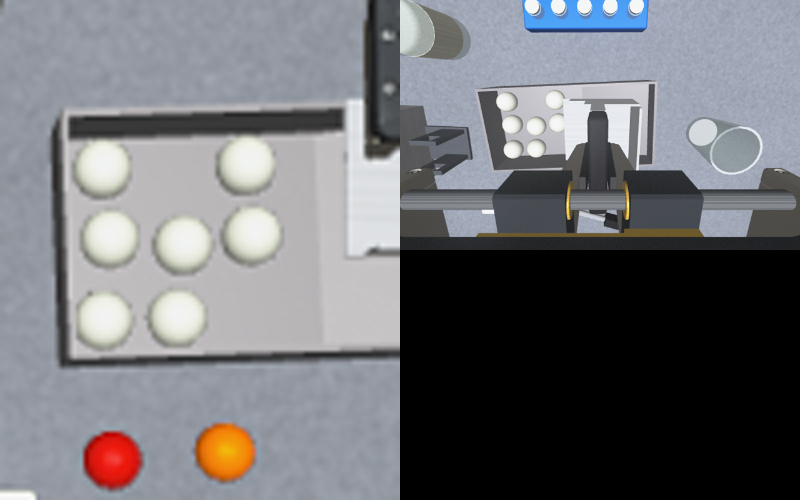

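The crop shows the scoop over the ramp end and all 7 balls in place, with the tray's outer corners at about (355.5,128) and (355.5,189) in the top view. I'll check the tray pose before lowering.

Run:
```python
from h import *
g=grab('top');f=grab('wrist')
for k,l in ((g,[(355.5,128.2),(355.5,187.5)]),(f,[(121,144),(410,131),(147,272)])):
    for u,v in l:
        p=onz(k,u,v,.065); q=R.from_euler('z',-TYAW).apply(p-TO); print((u,v),np.round(p[:2],4),'local',np.round(q[:2]*1e3,1))
# line fit of tray far outer rim & end rim from the wrist picture
gr=cv2.cvtColor(f['img'],cv2.COLOR_RGB2GRAY)
sb=cv2.Canny(gr,40,120); ls=cv2.HoughLinesP(sb,1,np.pi/360,50,minLineLength=70,maxLineGap=6)
for x1,y1,x2,y2 in ls[:,0]:
    a=onz(f,x1,y1,.065);b=onz(f,x2,y2,.065)
    if min(y1,y2)>110 and max(y1,y2)<290 and max(x1,x2)<430:
        qa,qb=[R.from_euler('z',-TYAW).apply(p-TO)[:2]*1e3 for p in (a,b)]; print((x1,y1,x2,y2),np.round(qa,1),np.round(qb,1))
```

```text
(355.5, 128.2) [ 0.6889 -0.0686] local [139.5 -72.3]
(355.5, 187.5) [ 0.5501 -0.0691] local [143.9  66.5]
(121, 144) [ 0.6912 -0.0657] local [142.3 -74.6]
(410, 131) [ 0.7028 -0.3514] local [-143.6  -76.2]
(147, 272) [ 0.5504 -0.0703] local [142.6  66.3]
(np.int32(225), np.int32(137), np.int32(400), np.int32(130)) [ 38.4 -77.5] [-133.8  -77.6]
(np.int32(256), np.int32(133), np.int32(398), np.int32(127)) [  7.5 -80.1] [-131.7  -80.5]
(np.int32(182), np.int32(272), np.int32(274), np.int32(272)) [103.6  67.8] [ 1.2 71.7]
(np.int32(378), np.int32(260), np.int32(383), np.int32(167)) [-114.4   61.4] [-117.8  -41.6]
(np.int32(118), np.int32(145), np.int32(144), np.int32(265)) [145.5 -73.8] [144.3  57.6]
(np.int32(394), np.int32(237), np.int32(395), np.int32(150)) [-131.2   34.9] [-129.5  -58.3]
(np.int32(170), np.int32(137), np.int32(255), np.int32(134)) [ 92.6 -79.5] [  8.6 -79.2]
(np.int32(275), np.int32(157), np.int32(370), np.int32(157)) [ -9.4 -55.9] [-104.6  -52.3]
(np.int32(122), np.int32(142), np.int32(149), np.int32(271)) [140.9 -76.5] [140.1  65.1]
```

>>> send_rows --deltas '[[[-0.35,0,-0.075],[0.07,0.044,0.2],0],[[-0.35,0,-0.075],[0.07,0.044,0.44],0],[[-0.35,0,-0.075],[0.07,0.044,0.44],0],[[-0.35,0,-0.075],[0.07,0.044,0.6],0],[[-0.35,0,-0.075],[0.07,0.044,0.75],0],[[-0.35,0,-0.075],[0.07,0.044,0.87],0],[[-0.35,0,-0.075],[0.07,0.044,0.87],0],[[-0.35,0,-0.075],[0.07,0.044,0.87],0]]'

```text
t: 11.4
tool_pos: [0.6505, -0.2675, 0.0937]
orientation: [[0.999, 0.032, 0.003], [0.032, -0.984, -0.174], [-0.003, 0.174, -0.985]]
wrist_force: [-0.1, 0.1, -2.2]
width: 0.17
gripper_force: 50.0
```

```bash
sed -i 's/TO=np.array(\[.6216/TO=np.array([.6255/' h.py
cat >> h.py <<'E'
def L(l,p,y=-22): return tcp_from_lip(tray(np.array([l[0],y,l[1]])/1e3),TYAW,np.radians(p))
def lipstate():
    s=st(); Q=np.array(s['orientation']); lip=np.array(s['tool_pos'])+Q@S2T.T@np.array([.045,0,-ZT])
    q=R.from_euler('z',-TYAW).apply(lip-TO)*1e3; print('lip in tray',np.round(q,1)); return s
E
python3 - <<'E'
from h import *
lipstate()
rows([L(*a) for a in [((-25,7),10),((0,7),8.5),((20,7),6),((45,7),3.5),((72,7),1)]])
E
```

```text
t 11.4 p [ 0.6505 -0.2675  0.0937] w 0.17 F [-0.1  0.1 -2.2] gf 50.0
lip in tray [-27.  -22.8   9.2]
[0.001, 0.006, -0.005] [-0.008, -0.02, 0.015]
[0.053, 0.006, -0.005] [-0.009, -0.208, -0.011]
[0.141, 0.006, -0.005] [-0.009, -0.345, -0.022]
[0.228, 0.006, -0.005] [-0.009, -0.523, -0.04]
[0.315, 0.006, -0.005] [-0.01, -0.719, -0.059]
```

>>> send_rows --deltas '[[[0.02,0,0],[-0.01,-0.1,0.005],0],[[0.05,0,0],[-0.01,-0.2,-0.008],0],[[0.1,0,0],[-0.01,-0.28,-0.015],0],[[0.14,0,0],[-0.01,-0.345,-0.02],0],[[0.18,0,0],[-0.01,-0.43,-0.029],0],[[0.228,0,0],[-0.01,-0.52,-0.038],0],[[0.26,0,0],[-0.01,-0.59,-0.046],0],[[0.29,0,0],[-0.01,-0.65,-0.052],0],[[0.315,0,0],[-0.01,-0.72,-0.057],0],[[0.315,0,0],[-0.01,-0.72,-0.057],0]]'

```text
t: 12.65
tool_pos: [0.6461, -0.1804, 0.0849]
orientation: [[0.999, 0.033, -0.003], [0.033, -0.999, -0.017], [-0.003, 0.017, -1.0]]
wrist_force: [0.3, -0.0, -1.9]
width: 0.173
gripper_force: 50.0
```

Run:
```python
from h import *
lipstate(); grab('top','p1')
rows([L(*a) for a in [((90,7),1),((105,7),1),((125,7),1),((134,7),1)]])
```

```text
t 12.65 p [ 0.6461 -0.1804  0.0849] w 0.173 F [ 0.3 -0.  -1.9] gf 50.0
lip in tray [ 73.1 -21.5   6.4]
[-0.0, 0.007, -0.005] [0.002, -0.146, -0.007]
[-0.0, 0.007, -0.005] [0.002, -0.271, -0.009]
[-0.0, 0.007, -0.005] [0.002, -0.437, -0.012]
[-0.0, 0.007, -0.005] [0.001, -0.512, -0.013]
```

>>> send_rows --deltas '[[[0,0,0],[0,-0.07,0],0],[[0,0,0],[0,-0.14,-0.003],0],[[0,0,0],[0,-0.2,-0.004],0],[[0,0,0],[0,-0.27,-0.005],0],[[0,0,0],[0,-0.33,-0.006],0],[[0,0,0],[0,-0.39,-0.007],0],[[0,0,0],[0,-0.44,-0.008],0],[[0,0,0],[0,-0.48,-0.009],0],[[0,0,0],[0,-0.51,-0.01],0],[[0,0,0],[0,-0.51,-0.01],0]]'

```text
t: 13.95
tool_pos: [0.6446, -0.1338, 0.0882]
orientation: [[1.0, 0.029, -0.001], [0.029, -0.999, -0.036], [-0.002, 0.036, -0.999]]
wrist_force: [-2.1, -22.0, 8.0]
width: 0.198
gripper_force: 50.7
```

Run:
```python
from h import *
lipstate(); g=grab('top'); f=grab('wrist')
im=np.zeros((500,800,3),np.uint8)
im[:500,:400]=cv2.resize(g['img'][100:225,340:440],(400,500),interpolation=2)[:,:,::-1]
im[:,400:]=cv2.resize(f['img'][50:300,200:400],(400,500))[:,:,::-1]
cv2.imwrite('pics/p2.png',im)
```

```text
t 13.95 p [ 0.6446 -0.1338  0.0882] w 0.198 F [ -2.1 -22.    8. ] gf 50.7
lip in tray [118.2 -21.9   8.8]
```

View pics/p2.png

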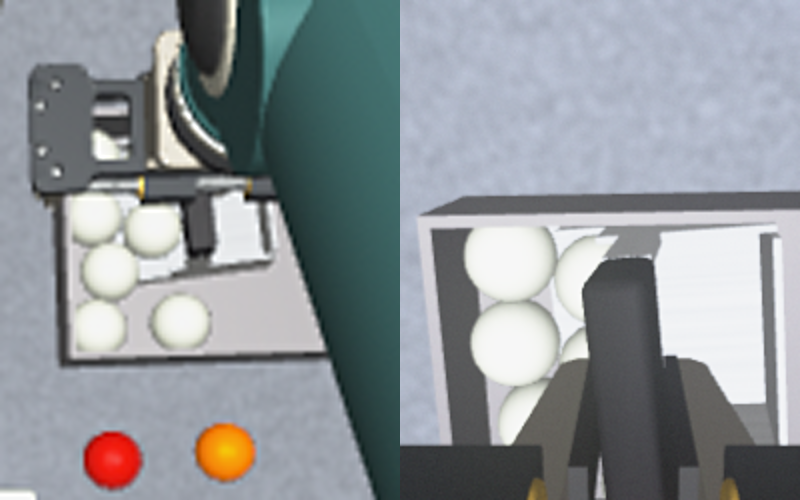

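The push stalled at 22 N: the ball at (110,270) in the crop is caught between the scoop's side wall and the end wall, and the scoop has yawed a little in the grip. I'll back off, tilt nose-up and lift whatever the pan holds.

>>> send_rows --deltas '[[[0,0,0],[0,0.1,0],0],[[0,0,0],[0,0.2,0],0],[[0,0,0],[0,0.2,0],0],[[0,0,0],[0,0.2,0],0]]'

```text
t: 14.55
tool_pos: [0.6444, -0.1477, 0.0858]
orientation: [[0.999, 0.031, -0.004], [0.031, -0.999, -0.023], [-0.004, 0.023, -1.0]]
wrist_force: [-0.1, -8.2, -2.1]
width: 0.172
gripper_force: 49.9
```

Run:
```python
from h import *
s=lipstate(); print(np.round(s['orientation'],3).tolist())
g=grab('top'); f=grab('wrist')
im=np.zeros((500,800,3),np.uint8)
im[:500,:400]=cv2.resize(g['img'][100:225,340:440],(400,500),interpolation=2)[:,:,::-1]
im[:,400:]=cv2.resize(f['img'][50:300,200:400],(400,500))[:,:,::-1]
cv2.imwrite('pics/p3.png',im)
```

```text
t 14.55 p [ 0.6444 -0.1477  0.0858] w 0.172 F [-0.1 -8.2 -2.1] gf 49.9
lip in tray [105.3 -20.8   7. ]
[[0.999, 0.031, -0.004], [0.031, -0.999, -0.023], [-0.004, 0.023, -1.0]]
```

View pics/p3.png

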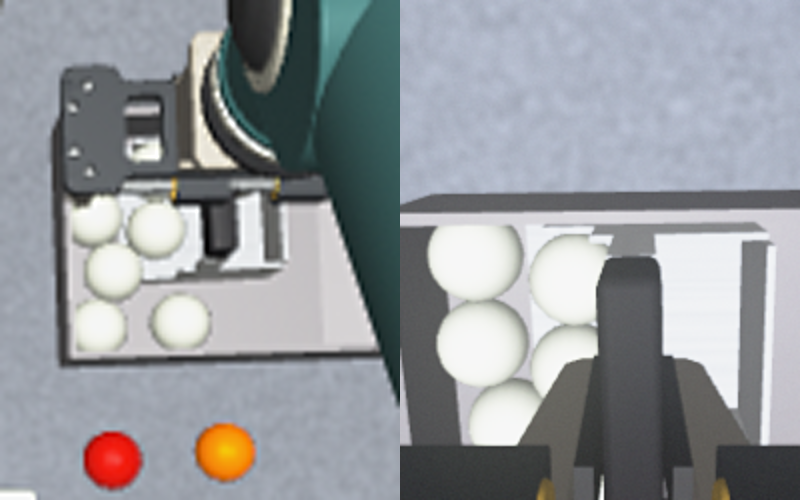

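After backing off the scoop realigned in the grip. Four balls line the end wall and two sit in the pan, so I'll tilt back and lift those two, then take the rest in later passes.

Run:
```python
from h import *
s=np.sin
rows([L((95,7+90*s(np.radians(8))),-8,-21),L((92,8+90*s(np.radians(16))),-16,-21),L((92,80),-16,-21),L((92,120),-16,-21)])
```

```text
[0.324, 0.008, -0.007] [0.0, 0.188, -0.033]
[0.604, 0.008, -0.008] [0.0, 0.292, -0.072]
[0.604, 0.008, -0.008] [-0.001, 0.301, -0.465]
[0.604, 0.008, -0.008] [-0.003, 0.308, -0.798]
```

>>> send_rows --deltas '[[[0.15,0,0],[0,0.1,-0.015],0],[[0.32,0,0],[0,0.19,-0.033],0],[[0.46,0,0],[0,0.24,-0.055],0],[[0.6,0,0],[0,0.29,-0.075],0],[[0.6,0,0],[0,0.3,-0.2],0],[[0.6,0,0],[0,0.3,-0.35],0],[[0.6,0,0],[0,0.3,-0.5],0],[[0.6,0,0],[0,0.31,-0.65],0],[[0.6,0,0],[0,0.31,-0.8],0],[[0.6,0,0],[0,0.31,-0.8],0]]'

```text
t: 15.9
tool_pos: [0.6476, -0.1795, 0.1846]
orientation: [[0.999, 0.031, -0.009], [0.032, -0.96, 0.277], [0.0, -0.277, -0.961]]
wrist_force: [-0.3, -0.1, -3.6]
width: 0.175
gripper_force: 50.0
```

Run:
```python
from h import *
s=lipstate(); print(np.round(s['orientation'],3).tolist())
g=grab('top'); f=grab('wrist')
im=np.zeros((500,800,3),np.uint8)
im[:500,:400]=cv2.resize(g['img'][100:225,340:440],(400,500),interpolation=2)[:,:,::-1]
im[:,400:]=cv2.resize(f['img'][50:300,200:400],(400,500))[:,:,::-1]
cv2.imwrite('pics/p4.png',im)
```

```text
t 15.9 p [ 0.6476 -0.1795  0.1846] w 0.175 F [-0.3 -0.1 -3.6] gf 50.0
lip in tray [ 95.1 -23.3 122.3]
[[0.999, 0.031, -0.009], [0.032, -0.96, 0.277], [0.0, -0.277, -0.961]]
```

View pics/p4.png

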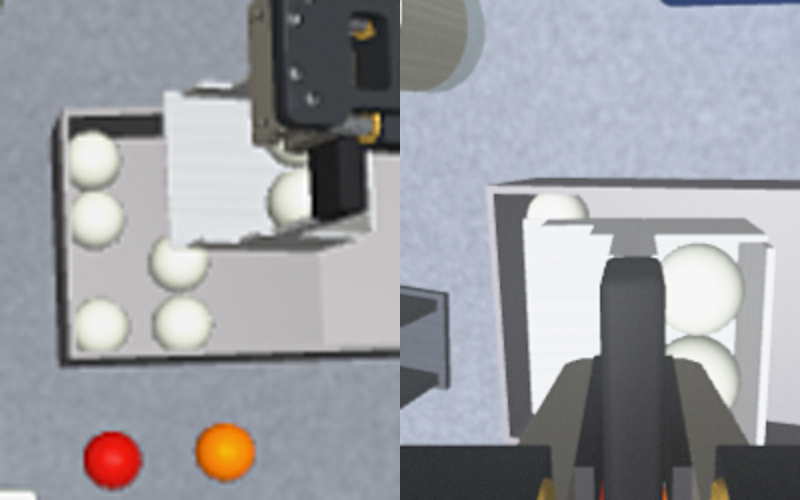

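Two balls sit safely at the back of the pan, and five remain in the tray. Next I'll carry these to the mill.

```bash
cat >> h.py <<'E'
MX,MY=.581,.152
def M(y,z,p,yaw=90,x=0): return tcp_from_lip([MX+x/1e3,MY+y/1e3,z/1e3],np.radians(yaw),np.radians(p))
def chain(calls):
    s=robot.read_state(); cur=(np.array(s['tool_pos']),np.array(s['orientation']))
    for c in calls: print('--'); rows(c,cur); cur=c[-1]
E
python3 - <<'E'
from h import *
chain([[M(-285,135,-16)],[M(-165,130,-16)],[M(-60,100,-16),M(-52,90,-14)],[M(-50,86,0),M(-50,84,12)],[M(-50,84,22),M(-50,84,38)],[M(-50,95,15)],[M(-50,125,-10)]])
E
```

```text
--
[-0.006, 0.025, 0.06] [-0.548, 0.094, -0.158]
--
[0.0, 0.0, 0.0] [-0.0, -0.95, 0.316]
--
[0.0, 0.0, 0.0] [-0.0, -0.772, 0.481]
[-0.07, 0.0, 0.0] [-0.0, -0.836, 0.567]
--
[-0.489, 0.0, 0.0] [-0.0, -0.176, -0.035]
[-0.908, 0.0, 0.0] [-0.0, -0.326, -0.046]
--
[-0.349, 0.0, -0.0] [-0.0, -0.118, -0.055]
[-0.908, 0.0, -0.0] [-0.0, -0.322, -0.099]
--
[0.803, 0.0, 0.0] [0.0, 0.28, 0.126]
--
[0.873, 0.0, 0.0] [0.0, 0.304, -0.022]
```

Run:
```python
from h import *
chain([[M(-285,135,-16)],[M(-165,130,-16)],[M(-60,125,-16)],[M(-55,110,-8),M(-50,95,-1),M(-50,86,6)],[M(-50,84,16),M(-50,84,34)],[M(-50,105,8)]])
```

```text
--
[-0.006, 0.025, 0.06] [-0.548, 0.094, -0.158]
--
[0.0, 0.0, 0.0] [-0.0, -0.95, 0.316]
--
[0.0, 0.0, 0.0] [-0.0, -0.83, 0.281]
--
[-0.279, 0.0, 0.0] [-0.0, -0.099, 0.086]
[-0.524, -0.0, 0.0] [-0.0, -0.192, 0.188]
[-0.768, 0.0, 0.0] [-0.0, -0.261, 0.242]
--
[-0.349, 0.0, -0.0] [-0.0, -0.12, -0.039]
[-0.977, 0.0, -0.0] [-0.0, -0.35, -0.084]
--
[0.908, -0.0, 0.0] [0.0, 0.344, 0.085]
```

>>> send_rows --deltas '[[[0,0.01,0.02],[-0.2,0.05,-0.05],0],[[0,0.025,0.06],[-0.4,0.09,-0.1],0],[[0,0.025,0.06],[-0.55,0.09,-0.16],0],[[0,0.025,0.06],[-0.55,0.09,-0.16],0]]'

```text
t: 16.5
tool_pos: [0.5803, -0.1979, 0.1983]
orientation: [[1.0, -0.001, 0.001], [-0.001, -0.961, 0.278], [0.0, -0.278, -0.961]]
wrist_force: [0.9, 0.6, -2.5]
width: 0.168
gripper_force: 50.0
```

>>> send_rows --deltas '[[[0,0,0],[0,-0.3,0.1],0],[[0,0,0],[0,-0.65,0.2],0],[[0,0,0],[0,-0.95,0.31],0],[[0,0,0],[0,-0.95,0.31],0]]'

```text
t: 17.0
tool_pos: [0.5813, -0.0719, 0.1943]
orientation: [[1.0, 0.007, -0.001], [0.007, -0.96, 0.281], [0.001, -0.281, -0.96]]
wrist_force: [1.0, 0.2, -2.8]
width: 0.169
gripper_force: 50.0
```

>>> send_rows --deltas '[[[0,0,0],[0,-0.2,0.08],0],[[0,0,0],[0,-0.4,0.15],0],[[0,0,0],[0,-0.65,0.22],0],[[0,0,0],[0,-0.83,0.28],0],[[0,0,0],[0,-0.83,0.28],0],[[0,0,0],[0,-0.83,0.28],0]]'

```text
t: 17.75
tool_pos: [0.5815, 0.0261, 0.1892]
orientation: [[1.0, -0.001, 0.001], [-0.001, -0.961, 0.278], [0.0, -0.278, -0.961]]
wrist_force: [-0.7, -0.3, -2.8]
width: 0.17
gripper_force: 50.0
```

Run:
```python
from h import *
s=st()
chain([[M(-55,110,-8),M(-50,95,-1),M(-50,86,6)],[M(-50,84,16),M(-50,84,34)],[M(-50,105,8)]])
g=grab('top'); f=grab('wrist')
im=np.zeros((400,800,3),np.uint8)
im[:,:400]=cv2.resize(g['img'][110:230,215:335],(400,400),interpolation=2)[:,:,::-1]
im[:,400:]=cv2.resize(f['img'],(400,250))[:,:,::-1][0:250].repeat(1,0) if False else cv2.copyMakeBorder(cv2.resize(f['img'],(400,250)),0,150,0,0,0)[:,:,::-1]
cv2.imwrite('pics/m1.png',im)
```

```text
t 17.75 p [0.5815 0.0261 0.1892] w 0.17 F [-0.7 -0.3 -2.8] gf 50.0
--
[-0.284, -0.001, -0.003] [-0.005, -0.105, 0.103]
[-0.528, -0.001, -0.003] [-0.005, -0.197, 0.206]
[-0.773, -0.001, -0.003] [-0.005, -0.266, 0.26]
--
[-0.349, 0.0, -0.0] [-0.0, -0.12, -0.039]
[-0.977, 0.0, -0.0] [-0.0, -0.35, -0.084]
--
[0.908, -0.0, 0.0] [0.0, 0.344, 0.085]
```

View pics/m1.png

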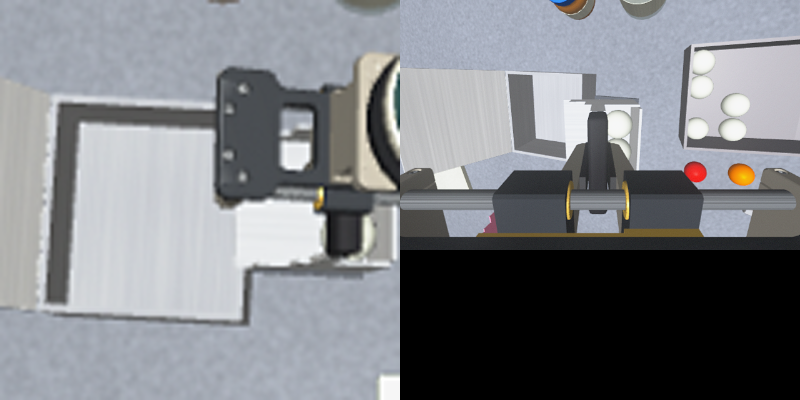

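The scoop is over the chamber's near rim, inside its width, with two balls aboard. I'll lower the lip and tip gently.

>>> send_rows --deltas '[[[-0.15,0,0],[0,-0.06,0.05],0],[[-0.28,0,0],[0,-0.105,0.1],0],[[-0.4,0,0],[0,-0.15,0.15],0],[[-0.53,0,0],[0,-0.2,0.205],0],[[-0.65,0,0],[0,-0.23,0.235],0],[[-0.77,0,0],[0,-0.265,0.26],0],[[-0.77,0,0],[0,-0.265,0.26],0]]'

```text
t: 18.73
tool_pos: [0.581, 0.0682, 0.1681]
orientation: [[1.0, 0.002, 0.0], [0.002, -0.995, -0.101], [-0.0, 0.101, -0.995]]
wrist_force: [-0.5, -0.5, -2.8]
width: 0.169
gripper_force: 50.0
```

>>> send_rows --deltas '[[[-0.17,0,0],[0,-0.06,-0.02],0],[[-0.35,0,0],[0,-0.12,-0.04],0],[[-0.5,0,0],[0,-0.175,-0.05],0],[[-0.65,0,0],[0,-0.23,-0.06],0],[[-0.8,0,0],[0,-0.285,-0.07],0],[[-0.97,0,0],[0,-0.35,-0.084],0],[[-0.97,0,0],[0,-0.35,-0.084],0],[[-0.97,0,0],[0,-0.35,-0.084],0]]'

```text
t: 19.73
tool_pos: [0.5815, 0.108, 0.1743]
orientation: [[1.0, -0.002, -0.001], [-0.003, -0.833, -0.553], [0.0, 0.553, -0.833]]
wrist_force: [-0.2, -0.5, -1.0]
width: 0.168
gripper_force: 50.0
```

>>> send_rows --deltas '[[[0,0,0],[0,0,0],0],[[0.3,0,0],[0,0.11,0.03],0],[[0.6,0,0],[0,0.22,0.06],0],[[0.9,0,0],[0,0.34,0.085],0],[[0.9,0,0],[0,0.34,0.085],0]]'

```text
t: 20.35
tool_pos: [0.5823, 0.0619, 0.19]
orientation: [[1.0, -0.013, 0.002], [-0.013, -0.99, -0.14], [0.004, 0.14, -0.99]]
wrist_force: [-0.1, -0.2, -1.4]
width: 0.169
gripper_force: 50.0
```

```bash
cat >> h.py <<'E'
def balls(f,z=.024):
    g=cv2.cvtColor(f['img'],cv2.COLOR_RGB2GRAY)
    h=cv2.cvtColor(f['img'],cv2.COLOR_RGB2HSV)
    m=((h[...,1]<50)&(h[...,2]>185)).astype(np.uint8)
    m=cv2.morphologyEx(m,cv2.MORPH_OPEN,np.ones((3,3),np.uint8))
    n,l,s,c=cv2.connectedComponentsWithStats(m); out=[]
    for i in range(1,n):
        w,hh,a=s[i,2],s[i,3],s[i,4]
        if 60<a<260 and .6<w/hh<1.6:
            p=onz(f,*c[i],z); q=R.from_euler('z',-TYAW).apply(p-TO)*1e3
            if abs(q[0])<145 and abs(q[1])<75: out.append(np.round(q[:2]).tolist())
    return out
E
python3 - <<'E'
from h import *
s=st(); grab('scene','sc2');g=grab('top','tp2');f=grab('wrist','wr2'); print(balls(g))
im=np.zeros((400,800,3),np.uint8)
a=g['img'][110:230,215:335]; 
im[:,:400]=cv2.resize(g['img'][105:225,200:440],(400,200),interpolation=2)[:,:,::-1].repeat(2,0)
im[:,400:]=cv2.resize(cv2.imread('pics/sc2.png')[130:330,200:400],(400,400),interpolation=2)
cv2.imwrite('pics/m2.png',im)
E
```

```text
t 20.35 p [0.5823 0.0619 0.19  ] w 0.169 F [-0.1 -0.2 -1.4] gf 50.0
[]
```

Run:
```python
from h import *
a=cv2.imread('pics/t0.png')[:,:,::-1]
print(a[141,401],a[158,425],a[180,366],a[170,265],a[180,450])
for n in ('tp2','sc2'):
    i=cv2.imread(f'pics/{n}.png')[:,:,::-1].astype(int)
    m=((i[...,0]-i[...,2]>6)&(i[...,0]-i[...,2]<60)&(i.min(2)>110)).astype(np.uint8)
    k,l,s,c=cv2.connectedComponentsWithStats(m)
    print(n,[(np.round(c[j]).astype(int).tolist(),int(s[j,4])) for j in range(1,k) if s[j,4]>25])
```

```text
[238 240 239] [190 188 189] [239 241 239] [183 186 191] [191 188 189]
tp2 [([267, 94], 167), ([363, 148], 198), ([384, 165], 108), ([365, 181], 91), ([385, 181], 97), ([94, 265], 5346), ([184, 303], 747), ([188, 326], 166), ([175, 335], 85)]
sc2 [([204, 55], 6782), ([285, 44], 2206), ([476, 42], 3929), ([542, 86], 60), ([512, 123], 109), ([3, 127], 95), ([454, 173], 1384), ([378, 168], 133), ([279, 217], 40), ([376, 224], 120), ([265, 241], 96), ([247, 250], 207), ([271, 258], 103)]
```

```bash
cat >> h.py <<'E'
def balls(f,z=.024,rmin=3.2):
    i=f['img'].astype(int); d=i[...,0]-i[...,2]
    m=((d>6)&(d<60)&(i.min(2)>110)|(i.min(2)>222)).astype(np.uint8)
    t=cv2.GaussianBlur(cv2.distanceTransform(m,cv2.DIST_L2,5),(0,0),1)
    pk=(t==cv2.dilate(t,np.ones((9,9))))&(t>rmin)&(t<10)
    out=[]
    for v,u in np.argwhere(pk):
        q=R.from_euler('z',-TYAW).apply(onz(f,u,v,z)-TO)*1e3
        if abs(q[0])<145 and abs(q[1])<75: out.append(np.round(q[:2]).astype(int).tolist())
    return out
E
python3 - <<'E'
from h import *
g=grab('top'); print(balls(g)); s=st()
def tp(x,z,p,y): return L((x,z),p,y)
chain([[M(-60,125,0)],[M(-180,130,0)],[M(-300,130,0)],[M(-400,130,0)],[L((-25,100),10,20)],[L((-25,8),10,20)]])
E
```

```text
[[117, -52], [116, -15], [68, 13], [67, 50], [116, 51]]
t 20.55 p [0.5807 0.0712 0.1881] w 0.173 F [-0.4  0.5 -1.6] gf 50.0
--
[0.275, -0.0, 0.003] [0.002, 0.216, -0.093]
--
[0.0, 0.0, 0.0] [0.0, 1.0, -0.042]
--
[0.0, 0.0, 0.0] [0.0, 1.0, 0.0]
--
[0.0, 0.0, 0.0] [0.0, 0.833, 0.0]
--
[-0.349, 0.006, -0.07] [0.22, -0.217, 0.195]
--
[0.0, 0.0, 0.0] [0.0, -0.133, 0.755]
```

>>> send_rows --deltas '[[[0.15,0,0],[0,0.1,-0.05],0],[[0.275,0,0],[0,0.21,-0.09],0],[[0.275,0,0],[0,0.21,-0.09],0]]' --grip_force 60

```text
t: 20.92
tool_pos: [0.5812, 0.0456, 0.2022]
orientation: [[1.0, -0.002, 0.0], [-0.002, -1.0, -0.002], [0.0, 0.002, -1.0]]
wrist_force: [0.1, -0.0, -2.1]
width: 0.172
gripper_force: 60.0
```

>>> send_rows --deltas '[[[0,0,0],[0,0.5,-0.04],0],[[0,0,0],[0,1,-0.04],0],[[0,0,0],[0,1,-0.04],0]]'

```text
t: 21.3
tool_pos: [0.5806, -0.0776, 0.2062]
orientation: [[1.0, -0.006, -0.002], [-0.006, -1.0, -0.003], [-0.002, 0.003, -1.0]]
wrist_force: [0.7, 1.0, -2.4]
width: 0.171
gripper_force: 60.0
```

>>> send_rows --deltas '[[[0,0,0],[0,0.5,0],0],[[0,0,0],[0,1,0],0],[[0,0,0],[0,1,0],0]]'

```text
t: 21.68
tool_pos: [0.5805, -0.1971, 0.206]
orientation: [[1.0, -0.006, -0.002], [-0.006, -1.0, -0.003], [-0.002, 0.003, -1.0]]
wrist_force: [0.0, -0.4, -2.1]
width: 0.167
gripper_force: 60.0
```

>>> send_rows --deltas '[[[0,0,0],[0,0.5,0],0],[[0,0,0],[0,0.83,0],0],[[0,0,0],[0.24,0.83,0],0],[[0,0,0],[0.24,0.83,0],0],[[0,0,0],[0.24,0.83,0],0]]'

```text
t: 22.3
tool_pos: [0.6103, -0.2898, 0.2065]
orientation: [[1.0, 0.004, -0.001], [0.004, -1.0, 0.001], [-0.001, -0.001, -1.0]]
wrist_force: [-0.1, -1.2, -1.5]
width: 0.167
gripper_force: 60.0
```

Run:
```python
from h import *
lipstate(); g=grab('top'); print(balls(g))
rows([L(*a,18) for a in [((-25,60),10),((-25,8),10),((0,7),8.5),((20,6.5),6),((45,6),3.5),((72,6),1)]])
```

```text
t 22.3 p [ 0.6103 -0.2898  0.2065] w 0.167 F [-0.1 -1.2 -1.5] gf 60.0
lip in tray [-33.7  16.6 128.7]
[[117, -49], [116, -15], [68, 13], [67, 50], [116, 51]]
[-0.35, 0.007, -0.064] [-0.003, -0.197, 0.519]
[-0.35, 0.007, -0.064] [-0.003, -0.197, 0.953]
[-0.298, 0.006, -0.064] [-0.009, -0.387, 0.968]
[-0.211, 0.005, -0.064] [-0.013, -0.523, 0.985]
[-0.123, 0.004, -0.064] [-0.019, -0.702, 1.003]
[-0.036, 0.002, -0.064] [-0.025, -0.898, 1.019]
```

>>> send_rows --deltas '[[[-0.2,0,-0.06],[0,-0.1,0.25],0],[[-0.35,0,-0.06],[0,-0.197,0.52],0],[[-0.35,0,-0.06],[0,-0.197,0.7],0],[[-0.35,0,-0.06],[0,-0.197,0.85],0],[[-0.35,0,-0.06],[0,-0.197,0.945],0],[[-0.35,0,-0.06],[0,-0.197,0.945],0],[[-0.32,0,-0.06],[-0.005,-0.29,0.955],0],[[-0.298,0,-0.06],[-0.01,-0.387,0.965],0],[[-0.298,0,-0.06],[-0.01,-0.387,0.965],0]]'

```text
t: 23.48
tool_pos: [0.6091, -0.245, 0.0918]
orientation: [[1.0, 0.031, 0.004], [0.031, -0.989, -0.148], [-0.001, 0.148, -0.989]]
wrist_force: [0.3, -0.2, -2.0]
width: 0.168
gripper_force: 60.0
```

Run:
```python
from h import *
lipstate(); 
rows([L(*a,18) for a in [((20,7),6),((45,6.5),3.5),((72,6.5),1),((90,6.5),1),((105,6.5),1)]])
```

```text
t 23.48 p [ 0.6091 -0.245   0.0918] w 0.168 F [ 0.3 -0.2 -2. ] gf 60.0
lip in tray [-0.9 17.6  8.3]
[0.087, 0.003, -0.007] [-0.004, -0.146, 0.002]
[0.174, 0.003, -0.007] [-0.004, -0.326, -0.007]
[0.261, 0.003, -0.007] [-0.005, -0.522, -0.021]
[0.261, 0.003, -0.007] [-0.006, -0.67, -0.043]
[0.261, 0.003, -0.007] [-0.006, -0.794, -0.061]
```

>>> send_rows --deltas '[[[0.04,0,0],[0,-0.07,0.001],0],[[0.087,0,0],[0,-0.146,0.002],0],[[0.13,0,0],[0,-0.23,-0.002],0],[[0.174,0,0],[0,-0.32,-0.007],0],[[0.21,0,0],[0,-0.4,-0.012],0],[[0.25,0,0],[0,-0.48,-0.018],0],[[0.26,0,0],[0,-0.56,-0.027],0],[[0.26,0,0],[0,-0.64,-0.038],0],[[0.26,0,0],[0,-0.72,-0.05],0],[[0.26,0,0],[0,-0.79,-0.06],0]]'

```text
t: 24.72
tool_pos: [0.6058, -0.1505, 0.0844]
orientation: [[1.0, 0.03, -0.001], [0.03, -0.999, -0.019], [-0.002, 0.019, -1.0]]
wrist_force: [-0.1, -0.1, -4.1]
width: 0.174
gripper_force: 60.0
```

Run:
```python
from h import *
lipstate(); g=grab('top'); print(balls(g,rmin=2.5)); w=grab('wrist','w5'); print(balls(w,rmin=5))
rows([L(*a,18) for a in [((105,6.5),1),((115,6.5),1),((125,6.5),1),((134,6.5),1)]])
```

```text
t 24.73 p [ 0.6058 -0.1505  0.0844] w 0.174 F [-0.1 -0.1 -4.1] gf 60.0
lip in tray [104.2  17.5   5.7]
[[43, -67], [85, -9], [44, 2], [115, 37], [81, 37]]
[[100, -21]]
[0.001, 0.004, -0.006] [-0.005, 0.001, -0.005]
[0.001, 0.004, -0.006] [-0.005, -0.083, -0.007]
[0.001, 0.004, -0.006] [-0.006, -0.166, -0.008]
[0.001, 0.004, -0.006] [-0.006, -0.241, -0.009]
```

>>> send_rows --deltas '[[[0,0,0],[0,-0.03,-0.003],0],[[0,0,0],[0,-0.06,-0.005],0],[[0,0,0],[0,-0.09,-0.006],0],[[0,0,0],[0,-0.12,-0.006],0],[[0,0,0],[0,-0.15,-0.006],0],[[0,0,0],[0,-0.15,-0.006],0]]'

```text
t: 25.58
tool_pos: [0.6053, -0.1376, 0.0848]
orientation: [[1.0, 0.027, -0.001], [0.027, -0.999, -0.023], [-0.001, 0.023, -1.0]]
wrist_force: [1.2, -7.3, -5.1]
width: 0.168
gripper_force: 60.0
```

Run:
```python
from h import *
lipstate(); g=grab('top'); f=grab('wrist')
im=np.zeros((500,800,3),np.uint8)
im[:500,:400]=cv2.resize(g['img'][100:225,340:440],(400,500),interpolation=2)[:,:,::-1]
im[:,400:]=cv2.resize(f['img'][50:300,200:400],(400,500))[:,:,::-1]
cv2.imwrite('pics/q1.png',im)
rows([L(*a,18) for a in [((115,6.5),1),((125,6.5),1),((134,6.5),1)]])
```

```text
t 25.57 p [ 0.6053 -0.1376  0.0848] w 0.168 F [ 1.2 -7.3 -5.1] gf 60.0
lip in tray [116.7  17.4   6. ]
[0.011, 0.003, -0.016] [-0.003, 0.018, -0.002]
[0.011, 0.003, -0.016] [-0.003, -0.065, -0.004]
[0.011, 0.003, -0.016] [-0.004, -0.14, -0.006]
```

>>> send_rows --deltas '[[[0,0,0],[0,-0.04,-0.003],0],[[0,0,0],[0,-0.07,-0.004],0],[[0,0,0],[0,-0.07,-0.004],0]]'

```text
t: 26.05
tool_pos: [0.6057, -0.1338, 0.0854]
orientation: [[1.0, 0.024, 0.001], [0.024, -0.999, -0.028], [0.0, 0.028, -1.0]]
wrist_force: [4.3, -14.8, -7.5]
width: 0.173
gripper_force: 60.3
```

>>> send_rows --deltas '[[[0,0,0],[0,-0.03,-0.002],0],[[0,0,0],[0,-0.06,-0.002],0],[[0,0,0],[0,-0.06,-0.002],0]]'

```text
t: 26.42
tool_pos: [0.6045, -0.1166, 0.0851]
orientation: [[1.0, 0.031, -0.002], [0.031, -0.999, -0.017], [-0.002, 0.017, -1.0]]
wrist_force: [-0.2, 0.2, -3.8]
width: 0.169
gripper_force: 60.0
```

Run:
```python
from h import *
lipstate()
```

```text
t 26.43 p [ 0.6045 -0.1166  0.0851] w 0.169 F [-0.2  0.2 -3.8] gf 60.0
lip in tray [138.2  17.7   6.5]
```

The jam let go and the lip reached the end wall with almost no force. Now I'll tilt back and lift.

>>> send_rows --deltas '[[[0,0,0],[0,0.05,0],0],[[0.15,0,0],[0,0.13,-0.015],0],[[0.32,0,0],[0,0.22,-0.035],0],[[0.46,0,0],[0,0.28,-0.06],0],[[0.6,0,0],[0,0.33,-0.08],0],[[0.6,0,0],[0,0.34,-0.2],0],[[0.6,0,0],[0,0.34,-0.35],0],[[0.6,0,0],[0,0.35,-0.55],0],[[0.6,0,0],[0,0.35,-0.8],0],[[0.6,0,0],[0,0.35,-0.8],0]]'

```text
t: 27.68
tool_pos: [0.6085, -0.1567, 0.1861]
orientation: [[0.999, 0.033, -0.004], [0.033, -0.961, 0.274], [0.005, -0.274, -0.962]]
wrist_force: [-0.5, 1.0, -4.1]
width: 0.17
gripper_force: 60.0
```

>>> send_rows --deltas '[[[0,0,0],[-0.1,0,0],0],[[0,0.01,0.06],[-0.2,0.2,-0.06],0],[[0,0.01,0.06],[-0.2,0.4,-0.12],0],[[0,0.01,0.06],[-0.2,0.4,-0.12],0]]'

```text
t: 28.18
tool_pos: [0.583, -0.2146, 0.1815]
orientation: [[1.0, -0.009, -0.004], [-0.007, -0.961, 0.275], [-0.006, -0.275, -0.961]]
wrist_force: [-0.7, 0.5, -4.4]
width: 0.168
gripper_force: 60.0
```

Run:
```python
from h import *
lipstate(); g=grab('top','q2'); print(balls(g,rmin=2.5));f=grab('wrist','q2w')
chain([[M(-165,130,-16)],[M(-60,125,-16)],[M(-55,110,-8),M(-50,95,-1),M(-50,86,6)]])
```

```text
t 28.18 p [ 0.583  -0.2146  0.1815] w 0.168 F [-0.7  0.5 -4.4] gf 60.0
lip in tray [ 62.   40.3 119.1]
[[117, -52], [-10, 3], [-8, 44], [-37, 55]]
--
[-0.005, 0.01, -0.008] [-0.024, -1.086, 0.224]
--
[0.0, 0.0, 0.0] [-0.0, -0.83, 0.281]
--
[-0.279, 0.0, 0.0] [-0.0, -0.099, 0.086]
[-0.524, -0.0, 0.0] [-0.0, -0.192, 0.188]
[-0.768, 0.0, 0.0] [-0.0, -0.261, 0.242]
```

Only the ball at local (117,−52) is left in the tray, and the wrist force of about −4.3 N fits four balls aboard. I'll carry them to the mill.

>>> send_rows --deltas '[[[0,0,0],[0,-0.3,0.05],0],[[0,0,0],[0,-0.65,0.1],0],[[0,0,0],[0,-1,0.17],0],[[0,0,0],[0,-1,0.17],0],[[0,0,0],[0,-1,0.17],0]]'

```text
t: 28.9
tool_pos: [0.5839, -0.0881, 0.1961]
orientation: [[1.0, -0.001, -0.005], [0.001, -0.961, 0.277], [-0.005, -0.277, -0.961]]
wrist_force: [0.9, 0.2, -4.4]
width: 0.17
gripper_force: 60.0
```

>>> send_rows --deltas '[[[0,0,0],[0,-0.2,0.08],0],[[0,0,0],[0,-0.45,0.15],0],[[0,0,0],[0,-0.7,0.22],0],[[0,0,0],[0,-0.9,0.28],0],[[0,0,0],[0,-0.9,0.28],0],[[0,0,0],[0,-0.9,0.28],0]]'

```text
t: 29.65
tool_pos: [0.5841, 0.0227, 0.1935]
orientation: [[1.0, -0.004, -0.005], [-0.003, -0.961, 0.276], [-0.006, -0.276, -0.961]]
wrist_force: [0.1, 0.1, -3.7]
width: 0.17
gripper_force: 60.0
```

Run:
```python
from h import *
st()
chain([[M(-55,110,-8),M(-50,95,-1),M(-50,86,6)],[M(-50,84,16),M(-50,84,34)],[M(-50,105,8)]])
```

```text
t 29.65 p [0.5841 0.0227 0.1935] w 0.17 F [ 0.1  0.1 -3.7] gf 60.0
--
[-0.28, 0.01, -0.008] [-0.026, -0.122, 0.145]
[-0.525, 0.01, -0.007] [-0.026, -0.215, 0.248]
[-0.769, 0.011, -0.006] [-0.026, -0.284, 0.302]
--
[-0.349, 0.0, -0.0] [-0.0, -0.12, -0.039]
[-0.977, 0.0, -0.0] [-0.0, -0.35, -0.084]
--
[0.908, -0.0, 0.0] [0.0, 0.344, 0.085]
```

>>> send_rows --deltas '[[[-0.15,0,0],[-0.01,-0.07,0.07],0],[[-0.28,0,0],[-0.02,-0.12,0.145],0],[[-0.4,0,0],[-0.02,-0.17,0.2],0],[[-0.53,0,0],[-0.02,-0.22,0.25],0],[[-0.65,0,0],[-0.02,-0.25,0.28],0],[[-0.77,0,0],[-0.02,-0.285,0.3],0],[[-0.77,0,0],[-0.02,-0.285,0.3],0]]'

```text
t: 30.52
tool_pos: [0.5815, 0.0683, 0.1685]
orientation: [[1.0, 0.001, -0.006], [0.0, -0.995, -0.103], [-0.006, 0.103, -0.995]]
wrist_force: [-0.5, 0.2, -3.6]
width: 0.17
gripper_force: 60.0
```

>>> send_rows --deltas '[[[-0.17,0,0],[0,-0.06,-0.02],0],[[-0.35,0,0],[0,-0.12,-0.04],0],[[-0.5,0,0],[0,-0.175,-0.05],0],[[-0.65,0,0],[0,-0.23,-0.06],0],[[-0.8,0,0],[0,-0.285,-0.07],0],[[-0.97,0,0],[0,-0.35,-0.084],0],[[-0.97,0,0],[0,-0.35,-0.084],0],[[-0.97,0,0],[0,-0.35,-0.084],0],[[-0.97,0,0],[0,-0.35,-0.084],0]]'

```text
t: 31.65
tool_pos: [0.5819, 0.1085, 0.1751]
orientation: [[1.0, -0.001, -0.006], [-0.004, -0.832, -0.555], [-0.004, 0.555, -0.832]]
wrist_force: [0.4, 0.5, -1.2]
width: 0.166
gripper_force: 60.0
```

>>> send_rows --deltas '[[[0,0,0],[0,0,0],0],[[0.3,0,0],[0,0.11,0.03],0],[[0.6,0,0],[0,0.22,0.06],0],[[0.9,0,0],[0,0.34,0.085],0],[[0.9,0,0],[0,0.34,0.085],0]]'

```text
t: 32.28
tool_pos: [0.5826, 0.0635, 0.1902]
orientation: [[1.0, -0.011, -0.004], [-0.012, -0.99, -0.141], [-0.003, 0.141, -0.99]]
wrist_force: [0.9, -0.2, -1.4]
width: 0.17
gripper_force: 60.0
```

Run:
```python
from h import *
st(); g=grab('top','m5'); print(balls(g,rmin=2.5))
def warm(f):
    i=f['img'].astype(int); d=i[...,0]-i[...,2]
    return ((d>6)&(d<60)&(i.min(2)>110)).astype(np.uint8)
for n in ('top','scene'):
    f=grab(n); k,l,s,c=cv2.connectedComponentsWithStats(warm(f))
    print(n,[(np.round(c[j]).astype(int).tolist(),s[j,2:5].tolist()) for j in range(1,k) if s[j,4]>12 and 220<c[j,0]<450 and 120<c[j,1]<300])
chain([[M(-60,125,0)],[M(-180,130,0)],[M(-300,130,0)]])
```

```text
t 32.27 p [0.5826 0.0635 0.1902] w 0.17 F [ 0.9 -0.2 -1.4] gf 60.0
[[117, -49]]
top [([363, 140], [13, 14, 95])]
scene [([378, 168], [22, 14, 126]), ([279, 217], [20, 9, 38]), ([363, 225], [15, 14, 116]), ([376, 224], [16, 13, 120]), ([345, 230], [8, 9, 46])]
--
[0.279, 0.011, 0.001] [-0.002, 0.218, -0.088]
--
[0.0, 0.0, 0.0] [0.0, 1.0, -0.042]
--
[0.0, 0.0, 0.0] [0.0, 1.0, 0.0]
```

Four more balls are in and none spilled. Now for the last ball, in the far corner.

>>> send_rows --deltas '[[[0.15,0,0],[0,0.1,-0.05],0],[[0.28,0,0],[0,0.22,-0.09],0],[[0.28,0,0],[0,0.22,-0.09],0]]'

```text
t: 32.8
tool_pos: [0.5816, 0.0455, 0.2028]
orientation: [[1.0, -0.002, -0.006], [-0.002, -1.0, -0.001], [-0.006, 0.001, -1.0]]
wrist_force: [0.1, -0.3, -2.5]
width: 0.164
gripper_force: 60.0
```

>>> send_rows --deltas '[[[0,0,0],[0,0.5,-0.04],0],[[0,0,0],[0,1,-0.04],0],[[0,0,0],[0,1,-0.04],0]]'

```text
t: 33.17
tool_pos: [0.5811, -0.0776, 0.2066]
orientation: [[1.0, -0.006, -0.008], [-0.006, -1.0, -0.002], [-0.008, 0.002, -1.0]]
wrist_force: [-0.2, 0.7, -1.6]
width: 0.168
gripper_force: 60.0
```

>>> send_rows --deltas '[[[0,0,0],[0,0.5,0],0],[[0,0,0],[0,1,0],0],[[0,0,0],[0,1,0],0]]'

```text
t: 33.55
tool_pos: [0.581, -0.1972, 0.2064]
orientation: [[1.0, -0.006, -0.008], [-0.006, -1.0, -0.002], [-0.008, 0.002, -1.0]]
wrist_force: [-0.3, 0.2, -1.9]
width: 0.167
gripper_force: 60.0
```

>>> send_rows --deltas '[[[0,0,0],[0.3,0.1,0],0],[[0,0,0],[0.56,0.1,0],0],[[0,0,0],[0.56,0.1,0],0],[[0,0,0],[0.56,0.1,0],0]]'

```text
t: 34.05
tool_pos: [0.6485, -0.2026, 0.2064]
orientation: [[1.0, 0.003, -0.007], [0.003, -1.0, 0.002], [-0.007, -0.002, -1.0]]
wrist_force: [-0.5, -0.3, -2.1]
width: 0.171
gripper_force: 60.0
```

Run:
```python
from h import *
lipstate(); g=grab('top'); print(balls(g))
rows([L(*a,-22) for a in [((45,60),4),((45,20),4),((60,7.5),2),((72,7),1),((90,6.5),1),((134,6.5),1)]])
```

```text
t 34.05 p [ 0.6485 -0.2026  0.2064] w 0.171 F [-0.5 -0.3 -2.1] gf 60.0
lip in tray [ 52.2 -24.1 128.7]
[[117, -52]]
[-0.142, 0.016, -0.065] [-0.004, 0.006, 0.55]
[-0.142, 0.016, -0.065] [-0.001, 0.007, 0.883]
[-0.073, 0.015, -0.065] [-0.004, -0.095, 0.999]
[-0.038, 0.014, -0.066] [-0.007, -0.183, 1.01]
[-0.038, 0.014, -0.066] [-0.012, -0.333, 1.014]
[-0.038, 0.014, -0.066] [-0.024, -0.7, 1.015]
```

>>> send_rows --deltas '[[[-0.1,0.01,-0.06],[0,0,0.3],0],[[-0.14,0.015,-0.065],[0,0,0.55],0],[[-0.14,0.015,-0.065],[0,0,0.75],0],[[-0.14,0.015,-0.065],[0,0,0.88],0],[[-0.08,0.015,-0.065],[0,-0.09,0.98],0],[[-0.04,0.015,-0.065],[-0.005,-0.18,1],0],[[-0.04,0.015,-0.065],[-0.01,-0.26,1],0],[[-0.04,0.015,-0.065],[-0.012,-0.33,1],0],[[-0.04,0.015,-0.065],[-0.012,-0.33,1],0]]'

```text
t: 35.22
tool_pos: [0.6471, -0.1646, 0.088]
orientation: [[0.999, 0.034, 0.004], [0.034, -0.999, -0.019], [0.003, 0.019, -1.0]]
wrist_force: [0.0, 0.0, -2.1]
width: 0.172
gripper_force: 60.0
```

Run:
```python
from h import *
lipstate()
rows([L(*a,-22) for a in [((100,6.5),1),((115,6.5),1),((125,6.5),1),((136,6.5),1)]])
```

```text
t 35.23 p [ 0.6471 -0.1646  0.088 ] w 0.172 F [ 0.   0.  -2.1] gf 60.0
lip in tray [ 88.7 -23.4   9.3]
[0.003, -0.006, -0.002] [-0.01, -0.094, 0.022]
[0.003, -0.006, -0.002] [-0.01, -0.219, 0.02]
[0.003, -0.006, -0.002] [-0.01, -0.302, 0.018]
[0.003, -0.006, -0.002] [-0.01, -0.394, 0.017]
```

>>> send_rows --deltas '[[[0,0,0],[-0.01,-0.03,0.022],0],[[0,0,0],[-0.01,-0.09,0.022],0],[[0,0,0],[-0.01,-0.15,0.021],0],[[0,0,0],[-0.01,-0.22,0.02],0],[[0,0,0],[-0.01,-0.27,0.019],0],[[0,0,0],[-0.01,-0.32,0.018],0],[[0,0,0],[-0.01,-0.36,0.018],0],[[0,0,0],[-0.01,-0.39,0.017],0],[[0,0,0],[-0.01,-0.39,0.017],0]]'

```text
t: 36.35
tool_pos: [0.6438, -0.1186, 0.0843]
orientation: [[0.999, 0.033, 0.002], [0.033, -0.999, -0.019], [0.002, 0.019, -1.0]]
wrist_force: [0.2, -0.0, -1.3]
width: 0.171
gripper_force: 60.0
```

Run:
```python
from h import *
lipstate()
```

```text
t 36.35 p [ 0.6438 -0.1186  0.0843] w 0.171 F [ 0.2 -0.  -1.3] gf 60.0
lip in tray [134.7 -21.7   5.7]
```

>>> send_rows --deltas '[[[0,0,0],[0,0.05,0],0],[[0.15,0,0],[0,0.13,-0.015],0],[[0.32,0,0],[0,0.22,-0.035],0],[[0.46,0,0],[0,0.28,-0.06],0],[[0.6,0,0],[0,0.33,-0.08],0],[[0.6,0,0],[0,0.34,-0.2],0],[[0.6,0,0],[0,0.34,-0.35],0],[[0.6,0,0],[0,0.35,-0.55],0],[[0.6,0,0],[0,0.35,-0.8],0],[[0.6,0,0],[0,0.35,-0.8],0]]'

```text
t: 37.6
tool_pos: [0.6472, -0.1579, 0.1855]
orientation: [[0.999, 0.036, -0.001], [0.035, -0.961, 0.274], [0.009, -0.274, -0.962]]
wrist_force: [0.6, -0.3, -3.2]
width: 0.167
gripper_force: 60.0
```

>>> send_rows --deltas '[[[0,0,0],[-0.1,0,0],0],[[0,0,0.06],[-0.3,0.2,-0.06],0],[[0,0,0.06],[-0.53,0.3,-0.12],0],[[0,0,0.06],[-0.53,0.3,-0.12],0],[[0,0,0.06],[-0.53,0.3,-0.12],0]]'

```text
t: 38.22
tool_pos: [0.5822, -0.1993, 0.1842]
orientation: [[1.0, 0.001, -0.008], [0.004, -0.961, 0.278], [-0.007, -0.278, -0.961]]
wrist_force: [-0.5, 0.5, -2.2]
width: 0.172
gripper_force: 60.0
```

Run:
```python
from h import *
lipstate(); g=grab('top','r2'); print(balls(g,rmin=2.5)); w=grab('wrist'); print(balls(w,rmin=5))
chain([[M(-165,130,-16)],[M(-60,130,-16)]])
```

```text
t 38.23 p [ 0.5822 -0.1993  0.1842] w 0.172 F [-0.5  0.5 -2.2] gf 60.0
lip in tray [ 77.5  41.3 122. ]
[[-25, 40]]
[]
--
[-0.005, 0.016, 0.006] [-0.011, -0.988, 0.217]
--
[0.0, 0.0, 0.0] [-0.0, -0.841, 0.241]
```

>>> send_rows --deltas '[[[0,0,0],[0,-0.3,0.05],0],[[0,0,0],[0,-0.65,0.12],0],[[0,0,0],[0,-0.98,0.2],0],[[0,0,0],[0,-0.98,0.2],0]]'

```text
t: 38.83
tool_pos: [0.5824, -0.0745, 0.195]
orientation: [[1.0, 0.01, -0.009], [0.012, -0.96, 0.279], [-0.006, -0.279, -0.96]]
wrist_force: [-0.7, -0.2, -2.7]
width: 0.17
gripper_force: 60.0
```

>>> send_rows --deltas '[[[0,0,0],[0,-0.2,0.08],0],[[0,0,0],[0,-0.45,0.15],0],[[0,0,0],[0,-0.7,0.2],0],[[0,0,0],[0,-0.84,0.24],0],[[0,0,0],[0,-0.84,0.24],0],[[0,0,0],[0,-0.84,0.24],0]]'

```text
t: 39.58
tool_pos: [0.5822, 0.0226, 0.1943]
orientation: [[1.0, -0.0, -0.007], [0.001, -0.961, 0.276], [-0.007, -0.276, -0.961]]
wrist_force: [-0.9, -0.3, -2.1]
width: 0.171
gripper_force: 60.0
```

Run:
```python
from h import *
st()
chain([[M(-55,110,-8),M(-50,95,-1),M(-50,86,6)]])
```

```text
t 39.58 p [0.5822 0.0226 0.1943] w 0.171 F [-0.9 -0.3 -2.1] gf 60.0
--
[-0.281, 0.014, 0.0] [-0.009, -0.121, 0.152]
[-0.525, 0.014, 0.001] [-0.009, -0.213, 0.254]
[-0.769, 0.014, 0.002] [-0.008, -0.282, 0.308]
```

>>> send_rows --deltas '[[[-0.15,0,0],[-0.01,-0.07,0.07],0],[[-0.28,0,0],[-0.01,-0.12,0.15],0],[[-0.4,0,0],[-0.01,-0.17,0.2],0],[[-0.53,0,0],[-0.01,-0.215,0.25],0],[[-0.65,0,0],[-0.01,-0.25,0.285],0],[[-0.77,0,0],[-0.01,-0.28,0.305],0],[[-0.77,0,0],[-0.01,-0.28,0.305],0]]'

```text
t: 40.45
tool_pos: [0.5805, 0.0675, 0.1685]
orientation: [[1.0, 0.005, -0.006], [0.005, -0.995, -0.103], [-0.007, 0.103, -0.995]]
wrist_force: [-0.6, -0.2, -2.1]
width: 0.171
gripper_force: 60.0
```

>>> send_rows --deltas '[[[-0.17,0,0],[0,-0.06,-0.02],0],[[-0.35,0,0],[0,-0.12,-0.04],0],[[-0.5,0,0],[0,-0.175,-0.05],0],[[-0.65,0,0],[0,-0.23,-0.06],0],[[-0.8,0,0],[0,-0.285,-0.07],0],[[-0.97,0,0],[0,-0.35,-0.084],0],[[-0.97,0,0],[0,-0.35,-0.084],0],[[-0.97,0,0],[0,-0.35,-0.084],0],[[-0.97,0,0],[0,-0.35,-0.084],0]]'

```text
t: 41.58
tool_pos: [0.5808, 0.1077, 0.175]
orientation: [[1.0, 0.003, -0.005], [0.0, -0.832, -0.555], [-0.006, 0.555, -0.832]]
wrist_force: [-0.1, -0.8, -2.1]
width: 0.172
gripper_force: 60.0
```

>>> send_rows --deltas '[[[0,0,0],[0,0,0],0],[[0.3,0,0],[0,0.11,0.03],0],[[0.6,0,0],[0,0.22,0.06],0],[[0.9,0,0],[0,0.34,0.085],0],[[0.9,0,0],[0,0.34,0.085],0]]'

```text
t: 42.2
tool_pos: [0.5817, 0.0626, 0.1901]
orientation: [[1.0, -0.007, -0.005], [-0.008, -0.99, -0.141], [-0.004, 0.141, -0.99]]
wrist_force: [-0.1, -0.8, -2.0]
width: 0.165
gripper_force: 60.0
```

>>> send_rows --deltas '[[[0.15,0,0],[0,0.1,-0.05],0],[[0.28,0,0],[0,0.22,-0.09],0],[[0.28,0,0],[0,0.22,-0.09],0]]'

```text
t: 42.58
tool_pos: [0.581, 0.043, 0.2032]
orientation: [[1.0, -0.001, -0.006], [-0.001, -1.0, -0.001], [-0.006, 0.001, -1.0]]
wrist_force: [-0.3, 0.7, -0.9]
width: 0.168
gripper_force: 60.0
```

>>> send_rows --deltas '[[[0,0,0],[0,0.5,-0.04],0],[[0,0,0],[0,1,-0.04],0],[[0,0,0],[0,1,-0.04],0]]'

```text
t: 42.95
tool_pos: [0.5806, -0.0793, 0.2068]
orientation: [[1.0, -0.004, -0.009], [-0.004, -1.0, -0.003], [-0.009, 0.003, -1.0]]
wrist_force: [-0.6, -0.1, -2.9]
width: 0.169
gripper_force: 60.0
```

>>> send_rows --deltas '[[[0,0,0],[0,0.5,0],0],[[0,0,0],[0.37,0.95,0],0],[[0,0,0],[0.37,0.95,0],0],[[0,0,0],[0.37,0.95,0],0]]'

```text
t: 43.45
tool_pos: [0.6262, -0.1857, 0.2063]
orientation: [[1.0, 0.006, -0.008], [0.006, -1.0, 0.002], [-0.008, -0.002, -1.0]]
wrist_force: [-0.5, 0.2, -2.4]
width: 0.169
gripper_force: 60.0
```

Run:
```python
from h import *
lipstate(); g=grab('top','v1'); print('tray',balls(g,rmin=2.5)); f=grab('scene','v1s');w=grab('wrist','v1w')
i=g['img'].astype(int)
for n,k in (('top',g),('scene',f)):
    i=k['img'].astype(int); d=i[...,0]-i[...,2]; m=((d>4)&(d<60)&(i.min(2)>110)).astype(np.uint8)
    t=cv2.GaussianBlur(cv2.distanceTransform(m,cv2.DIST_L2,5),(0,0),.8); pk=(t==cv2.dilate(t,np.ones((7,7))))&(t>2)&(t<9)
    print(n,[(u,v,round(float(t[v,u]),1)) for v,u in np.argwhere(pk) if 215<u<500 and 125<v<300])
rows([L(*a,0) for a in [((105,60),0),((105,12),0),((105,6.3),0)]])
im=np.zeros((400,800,3),np.uint8)
im[:,:400]=cv2.resize(g['img'][110:230,215:335],(400,400),interpolation=2)[:,:,::-1]
im[:,400:]=cv2.resize(f['img'][150:270,300:420],(400,400),interpolation=2)[:,:,::-1]
cv2.imwrite('pics/v1c.png',im)
```

```text
t 43.45 p [ 0.6262 -0.1857  0.2063] w 0.169 F [-0.5  0.2 -2.4] gf 60.0
lip in tray [ 69.9  -2.3 128.6]
tray [[-67, -70]]
top [(np.int64(438), np.int64(130), 3.7), (np.int64(259), np.int64(157), 2.5), (np.int64(281), np.int64(159), 2.3), (np.int64(246), np.int64(168), 2.5), (np.int64(269), np.int64(173), 2.3), (np.int64(265), np.int64(176), 2.4), (np.int64(246), np.int64(182), 2.4), (np.int64(281), np.int64(182), 2.5), (np.int64(242), np.int64(187), 2.1), (np.int64(261), np.int64(190), 2.5)]
scene [(np.int64(359), np.int64(220), 4.0), (np.int64(374), np.int64(221), 4.2), (np.int64(346), np.int64(230), 2.5), (np.int64(357), np.int64(230), 3.2)]
[-0.003, 0.014, -0.056] [-0.014, -0.29, 0.58]
[-0.003, 0.014, -0.056] [-0.011, -0.289, 0.98]
[-0.003, 0.014, -0.056] [-0.011, -0.289, 1.027]
```

View pics/v1c.png

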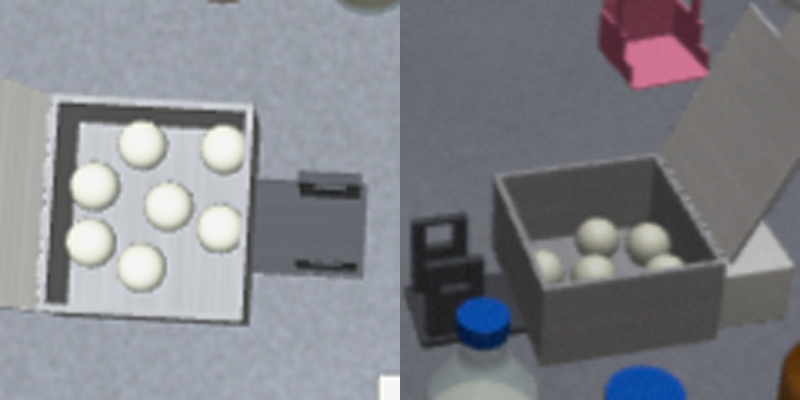

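All seven balls rest inside the chamber, with the brackets' tops at crop pixels (330,178) and (326,264). Now I'll set the scoop down upright on the tray's flat floor.

>>> send_rows --deltas '[[[0,0.014,-0.056],[-0.01,-0.15,0.2],0],[[0,0.014,-0.056],[-0.01,-0.29,0.4],0],[[0,0.014,-0.056],[-0.01,-0.29,0.6],0],[[0,0.014,-0.056],[-0.01,-0.29,0.8],0],[[0,0.014,-0.056],[-0.01,-0.29,0.95],0],[[0,0.014,-0.056],[-0.01,-0.29,1],0],[[0,0.014,-0.056],[-0.01,-0.29,1],0]]'

```text
t: 44.48
tool_pos: [0.6239, -0.1533, 0.0875]
orientation: [[1.0, 0.032, 0.001], [0.032, -1.0, 0.001], [0.001, -0.001, -1.0]]
wrist_force: [-0.2, -0.9, -1.3]
width: 0.17
gripper_force: 60.0
```

Run:
```python
from h import *
s=lipstate(); print(np.round(s['orientation'],3).tolist())
rows([L((105,6),0,0)])
g=grab('top')
for n,u,v,z in [('TL',231.5,139.4,.075),('TR',291.5,141.2,.075),('BR',289.7,206.6,.075),('BL',228.5,203,.075),('brF',313.8,163.4,.0745),('brN',312.8,189.2,.0745)]:
    print(n,np.round(onz(g,u,v,z)[:2],4))
```

```text
t 44.48 p [ 0.6239 -0.1533  0.0875] w 0.17 F [-0.2 -0.9 -1.3] gf 60.0
lip in tray [102.3  -0.6   9.8]
[[1.0, 0.032, 0.001], [0.032, -1.0, 0.001], [0.001, -0.001, -1.0]]
[-0.002, -0.001, -0.007] [-0.004, -0.023, 0.031]
TL [0.657  0.2173]
TR [0.6543 0.0795]
BR [0.504  0.0813]
BL [0.5107 0.2203]
brF [0.6036 0.0277]
brN [0.5442 0.0293]
```

>>> send_rows --deltas '[[[0,0,0],[0,0,0.015],0],[[0,0,0],[0,0,0.03],0],[[0,0,0],[0,0,0.03],0],[[0,0,0],[0,0,0.03],0]]'

```text
t: 45.02
tool_pos: [0.6239, -0.1537, 0.0838]
orientation: [[1.0, 0.031, 0.001], [0.031, -1.0, 0.001], [0.001, -0.001, -1.0]]
wrist_force: [-0.3, 0.2, -2.0]
width: 0.177
gripper_force: 60.0
```

Run:
```python
from h import *
lipstate()
```

```text
t 45.02 p [ 0.6239 -0.1537  0.0838] w 0.177 F [-0.3  0.2 -2. ] gf 60.0
lip in tray [101.9  -0.6   6.1]
```

>>> send_rows --deltas '[[[0,0,0],[0,0,0],0.3],[[0,0,0],[0,0,0],0.6],[[0,0,0],[0,0,0],0.9],[[0,0,0],[0,0,0],0.9],[[0,0,0],[0,0,0],0.9],[[0,0,0],[0,0,0],0.9],[[0,0,0],[0,0,0],0.9]]'

```text
t: 45.9
tool_pos: [0.6238, -0.1536, 0.0838]
orientation: [[1.0, 0.031, 0.001], [0.031, -1.0, 0.001], [0.001, -0.001, -1.0]]
wrist_force: [0.1, -0.8, 0.3]
width: 0.895
gripper_force: 0.0
```

>>> send_rows --deltas '[[[0,0,0],[0,0,-0.3],0.9],[[0,0,0],[0,0,-0.6],0.9],[[0,0,0],[0,0,-1],0.9],[[0,0,0],[0,0,-1],0.9]]'

```text
t: 46.4
tool_pos: [0.6264, -0.1539, 0.2083]
orientation: [[0.999, 0.031, 0.008], [0.031, -1.0, -0.001], [0.008, 0.001, -1.0]]
wrist_force: [0.6, -0.8, -1.2]
width: 0.902
gripper_force: 0.0
```

>>> send_rows --deltas '[[[0,0,-0.06],[-0.2,-0.1,-0.5],0.5],[[0,0,-0.06],[-0.37,-0.5,-1],0],[[0,0,-0.06],[-0.37,-1,-1],0],[[0,0,-0.06],[-0.37,-1,-1],0]]'

```text
t: 46.9
tool_pos: [0.5752, -0.0301, 0.3249]
orientation: [[0.998, 0.068, 0.002], [0.068, -0.998, 0.002], [0.002, -0.002, -1.0]]
wrist_force: [-0.2, -0.0, -0.2]
width: 0.488
gripper_force: 0.0
```

>>> send_rows --deltas '[[[0,0,0],[0,-0.5,0],0],[[0,0,0],[0,-1,0],0],[[0,0,0],[0,-1,0],0]]'

```text
t: 47.28
tool_pos: [0.5669, 0.0897, 0.3229]
orientation: [[0.998, 0.07, -0.001], [0.07, -0.998, 0.003], [-0.001, -0.003, -1.0]]
wrist_force: [0.3, -1.3, -0.4]
width: 0.161
gripper_force: 0.0
```

>>> send_rows --deltas '[[[0,0,0],[0,-0.5,0],0],[[0,0,0],[0,-1,0],0],[[0,0,0],[0,-1,0],0]]'

```text
t: 47.65
tool_pos: [0.5594, 0.2084, 0.3228]
orientation: [[0.998, 0.068, -0.002], [0.068, -0.998, 0.003], [-0.002, -0.003, -1.0]]
wrist_force: [-0.3, -1.0, -0.4]
width: 0.005
gripper_force: 0.0
```

>>> send_rows --deltas '[[[0,0,0],[0,-0.5,0],0],[[0,0,0],[0,-1,0],0],[[0,0,0],[0,-1,0],0]]'

```text
t: 48.02
tool_pos: [0.552, 0.3273, 0.3226]
orientation: [[0.998, 0.067, -0.002], [0.067, -0.998, 0.002], [-0.002, -0.002, -1.0]]
wrist_force: [0.0, -0.2, -0.0]
width: 0.006
gripper_force: 0.0
```

Run:
```python
from h import *
s=st(); print(np.round(s['orientation'],3).tolist()); g=grab('top','x1'); grab('scene','x1s')
# scoop check: black handle in tray region of the top image
i=g['img'].astype(int); m=(i.max(2)<60).astype(np.uint8); m[:110]=0; m[200:]=0; m[:,:356]=0; m[:,430:]=0
k,l,t,c=cv2.connectedComponentsWithStats(m)
print([(np.round(c[j],1).tolist(),t[j].tolist()) for j in range(1,k) if t[j,4]>30])
print(proj(g,tray(np.array([.057,0,.116]))))
H=np.array([.583,.22,.075]);
```

```text
t 48.02 p [0.552  0.3273 0.3226] w 0.006 F [ 0.  -0.2 -0. ] gf 0.0
[[0.998, 0.067, -0.002], [0.067, -0.998, 0.002], [-0.002, -0.002, -1.0]]
[([392.9, 137.8], [358, 128, 72, 46, 444]), ([399.2, 147.5], [398, 135, 3, 27, 32])]
[396.90871853 152.14575588]
```

Run:
```python
from h import *
Rt=np.diag([1,-1,-1.]); H=np.array([.58,.22,.075])
def W(th,r=.165,push=0): return (H+[0,-r*np.cos(th)+.006*np.sin(th)+.018-push*np.sin(th), r*np.sin(th)+.006*np.cos(th)-push*np.cos(th)],Rt)
P=lambda y,z:(np.array([.58,y,z]),Rt)
chain([[P(.375,.322)],[P(.375,.235)],[P(.30,.235),P(.26,.237)]])
print('arc from pose th=1.57'); cur=P(.244,.24)
for a,b in ((1.57,1.1),(1.1,.6),(.6,0)):
    print('--'); t=np.linspace(a,b,6)[1:]; rows([W(x) for x in t],W(a))
```

```text
--
[0.003, 0.002, 0.12] [0.24, -0.427, 0.005]
--
[0.0, 0.0, 0.0] [0.0, 0.0, 0.725]
--
[0.0, 0.0, 0.0] [0.0, 0.625, 0.0]
[0.0, 0.0, 0.0] [0.0, 0.958, -0.017]
arc from pose th=1.57
--
[0.0, 0.0, 0.0] [0.0, 0.129, 0.001]
[0.0, 0.0, 0.0] [0.0, 0.258, 0.015]
[0.0, 0.0, 0.0] [0.0, 0.385, 0.041]
[0.0, 0.0, 0.0] [0.0, 0.508, 0.078]
[0.0, 0.0, 0.0] [0.0, 0.628, 0.127]
--
[0.0, 0.0, 0.0] [0.0, 0.122, 0.064]
[0.0, 0.0, 0.0] [0.0, 0.236, 0.14]
[0.0, 0.0, 0.0] [0.0, 0.343, 0.227]
[0.0, 0.0, 0.0] [0.0, 0.44, 0.324]
[0.0, 0.0, 0.0] [0.0, 0.527, 0.43]
--
[0.0, 0.0, 0.0] [0.0, 0.09, 0.138]
[0.0, 0.0, 0.0] [0.0, 0.163, 0.286]
[0.0, 0.0, 0.0] [0.0, 0.217, 0.442]
[0.0, 0.0, 0.0] [0.0, 0.253, 0.603]
[0.0, 0.0, 0.0] [0.0, 0.268, 0.768]
```

>>> send_rows --deltas '[[[0,0,0.06],[0.12,-0.2,0],0],[[0,0,0.12],[0.24,-0.43,0],0],[[0,0,0.12],[0.24,-0.43,0],0],[[0,0,0.12],[0.24,-0.43,0],0]]'

```text
t: 48.62
tool_pos: [0.5802, 0.3746, 0.3237]
orientation: [[1.0, -0.002, 0.0], [-0.002, -1.0, -0.001], [0.0, 0.001, -1.0]]
wrist_force: [0.0, -0.4, 0.5]
width: 0.01
gripper_force: 0.0
```

>>> send_rows --deltas '[[[0,0,0],[0,0,0.4],0],[[0,0,0],[0,0,0.73],0],[[0,0,0],[0,0,0.73],0],[[0,0,0],[0,0.15,0.73],0],[[0,0,0],[0,0.3,0.73],0],[[0,0,0],[0,0.45,0.73],0],[[0,0,0],[0,0.6,0.73],0],[[0,0,0],[0,0.75,0.72],0],[[0,0,0],[0,0.9,0.71],0],[[0,0,0],[0,0.96,0.71],0]]'

```text
t: 49.88
tool_pos: [0.5796, 0.2599, 0.2387]
orientation: [[1.0, -0.001, 0.0], [-0.001, -1.0, -0.0], [0.0, 0.0, -1.0]]
wrist_force: [0.9, 1.9, 1.9]
width: 0.002
gripper_force: 1.1
```

Run:
```python
from h import *
st(); Rt=np.diag([1,-1,-1.]); delta([.58,.244,.24],Rt)
```

```text
t 49.88 p [0.5796 0.2599 0.2387] w 0.002 F [0.9 1.9 1.9] gf 1.1
turn [ 0.001 -0.    -0.002] shift [ 0.004  0.133 -0.011]
```

Contact is gentle. Next I'll follow the arc down.

>>> send_rows --deltas '[[[0,0,0],[0,0.13,-0.01],0],[[0,0,0],[0,0.26,-0.01],0],[[0,0,0],[0,0.39,0.005],0],[[0,0,0],[0,0.52,0.03],0],[[0,0,0],[0,0.64,0.068],0],[[0,0,0],[0,0.76,0.117],0],[[0,0,0],[0,0.88,0.18],0],[[0,0,0],[0,0.995,0.257],0]]'

```text
t: 50.88
tool_pos: [0.5797, 0.1415, 0.2075]
orientation: [[1.0, 0.001, 0.001], [0.001, -1.0, 0.0], [0.001, -0.0, -1.0]]
wrist_force: [-2.1, 0.6, 2.2]
width: 0.006
gripper_force: 0.9
```

```bash
cat >> h.py <<'E'
RD=np.diag([1,-1,-1.]); HG=np.array([.58,.22,.075])
def W(th,r=.165): return (HG+[0,-r*np.cos(th)+.006*np.sin(th)+.018, r*np.sin(th)+.006*np.cos(th)],RD)
E
python3 - <<'E'
from h import *
st(); rows([W(t) for t in (.85,.7,.6,.48,.36,.24)])
E
```

```text
t 50.88 p [0.5797 0.1415 0.2075] w 0.006 F [-2.1  0.6  2.2] gf 0.9
[-0.001, -0.002, 0.002] [0.003, 0.066, 0.038]
[-0.001, -0.002, 0.002] [0.002, 0.215, 0.18]
[-0.001, -0.002, 0.002] [0.002, 0.302, 0.286]
[-0.001, -0.002, 0.002] [0.002, 0.392, 0.424]
[-0.001, -0.002, 0.002] [0.002, 0.465, 0.573]
[-0.001, -0.002, 0.002] [0.002, 0.52, 0.728]
```

>>> send_rows --deltas '[[[0,0,0],[0,0.066,0.038],0],[[0,0,0],[0,0.14,0.105],0],[[0,0,0],[0,0.215,0.18],0],[[0,0,0],[0,0.3,0.286],0],[[0,0,0],[0,0.39,0.424],0],[[0,0,0],[0,0.465,0.573],0],[[0,0,0],[0,0.52,0.73],0]]'

```text
t: 51.75
tool_pos: [0.5794, 0.0795, 0.1187]
orientation: [[1.0, 0.001, -0.0], [0.001, -1.0, 0.0], [-0.0, -0.0, -1.0]]
wrist_force: [-0.6, 0.4, 0.8]
width: 0.006
gripper_force: 0.7
```

Run:
```python
from h import *
st(); rows([W(t) for t in (.16,.08,0,-.03)])
```

```text
t 51.75 p [0.5794 0.0795 0.1187] w 0.006 F [-0.6  0.4  0.8] gf 0.7
[-0.001, 0.0, 0.001] [0.005, 0.029, 0.096]
[-0.001, 0.0, 0.001] [0.005, 0.046, 0.205]
[-0.001, 0.0, 0.001] [0.005, 0.054, 0.314]
[-0.001, 0.0, 0.001] [0.005, 0.055, 0.356]
```

>>> send_rows --deltas '[[[0,0,0],[0,0.03,0.1],0],[[0,0,0],[0,0.045,0.2],0],[[0,0,0],[0,0.054,0.28],0],[[0,0,0],[0,0.054,0.33],0],[[0,0,0],[0,0.054,0.37],0],[[0,0,0],[0,0.054,0.37],0],[[0,0,0],[0,0.054,0.37],0]]'

```text
t: 52.62
tool_pos: [0.5799, 0.0739, 0.0811]
orientation: [[1.0, 0.001, 0.002], [0.001, -1.0, -0.002], [0.001, 0.002, -1.0]]
wrist_force: [-14.3, -4.0, 38.2]
width: 0.007
gripper_force: 19.3
```

Run:
```python
from h import *
st()
```

```text
t 52.62 p [0.5799 0.0739 0.0811] w 0.007 F [-14.3  -4.   38.2] gf 19.3
```

The lid is down: the fingertip stands at z = 81 mm, the top of the shut tongue. I'll back off at once.

>>> send_rows --deltas '[[[0,0,0],[0,0,-0.3],0],[[0,0,0],[0,0,-0.8],0],[[0,0,0],[0,0,-1],0],[[0,0,0],[0,0,-1],0]]'

```text
t: 53.12
tool_pos: [0.5811, 0.0745, 0.1981]
orientation: [[1.0, 0.001, 0.006], [0.001, -1.0, 0.001], [0.006, -0.001, -1.0]]
wrist_force: [0.1, -0.0, -0.7]
width: 0.006
gripper_force: 0.0
```

>>> send_rows --deltas '[[[0,0,0],[0,0.3,-0.3],0.5],[[0,0,0],[-0.2,0.7,-0.5],1],[[0,0,0],[-0.3,0.9,-0.6],1],[[0,0,0],[-0.3,0.9,-0.6],1],[[0,0,0],[-0.3,0.9,-0.6],1]]'

```text
t: 53.75
tool_pos: [0.5434, -0.033, 0.2665]
orientation: [[1.0, 0.002, -0.001], [0.002, -1.0, 0.002], [-0.001, -0.002, -1.0]]
wrist_force: [-0.3, -0.2, 0.5]
width: 0.524
gripper_force: 0.0
```

Run:
```python
from h import *
st(); f=grab('wrist','b1'); np.save('b1.npy',np.array([f['vfov'],f['cx'],f['cy'],*np.array(f['world_to_cam']).ravel()]))
t=grab('top','b1t')
# dark bracket pixels in wrist and top
for n,k,th in (('wrist',f,95),('top',t,95)):
    i=k['img'].astype(int); 
    print(n,'eye proj',np.round(proj(k,[.578,.0265,.06]),1),'F',np.round(proj(k,[.6045,.0265,.0745]),1),'N',np.round(proj(k,[.551,.027,.0745]),1))
i=t['img']; 
# pin: dark block & bright rod in top
g=i.astype(int).max(2); m=(g<70).astype(np.uint8); k,l,s,c=cv2.connectedComponentsWithStats(m)
for j in range(1,k):
    if 60<s[j,4]<600 and 380<c[j,0]<520 and 200<c[j,1]<330: print('dark',np.round(c[j],1),s[j],np.round(onz(t,*c[j],.024)[:2],4))
# print top image patch around brackets (gray)
gr=cv2.cvtColor(i,cv2.COLOR_RGB2GRAY); print(gr[156:202:2,286:330:2])
```

```text
t 53.75 p [ 0.5434 -0.033   0.2665] w 0.524 F [-0.3 -0.2  0.5] gf 0.0
wrist eye proj [269.9 150.6] F [267.2 129.1] N [268.5 174.2]
top eye proj [314.2 175.3] F [314.3 163. ] N [313.8 186.3]
[[223 226  63 105 111 110 110 111 111 110 110 110 110 106 101 100 101 100
  107  91  40  47]
 [223 226  65  76 108 110 110 111 110 111 111 110 106  74  99 121  80  79
   66 107  37  46]
 [223 226  67 217 219 111 111 111 110 111 110 111 108 163 161 118 109 109
  110  87  33  43]
 [223 226  72  91 105 112 112 111 111 111 111 111 107 103 102 105 110 109
  109  94  40  41]
 [224 226  73 112 112 112 112 112 111 111 110 112 106  99  95  97 110 110
  110  91 107  36]
 [224 226  75 112 112 111 112 112 112 111 112 111 122 240 235 214 107 109
  110  91 108  42]
 [224 226  75 113 113 112 112 112 111 112 112 111 131 230 228 227 106 110
  110  96 111  87]
 [225 226  80 113 113 113 113 113 112 112 112 111 132 233 231 230 107 111
  110 111 110  90]
 [225 224  82 113 113 113 113 113 112 113 112 111 133 234 232 231 107 111
  111 111 110  91]
 [226 225  78 135 115 112 113 113 113 113 113 112 131 231 229 227 107 111
[... 529 characters left out ...]
5 107  93 234 230 228 113 116
  115 115 114 113]
 [225 229 146 113  99 101 106 110 114 116 118  69 116 106  76 197 111 113
  112 112 112 112]
 [225 229 131  78  45  50  49  48  51  51  61  66  59  59  56 159 108 108
  109 108 108 108]
 [226 229 132 175 140 137 120 113 135 123 121 130 110 119 110 105  53  54
   58  51  52  56]
 [227 230 127 167 161 165 164 162 166 166 163 162 161 162 161 167 169 167
  163 167 170 176]
 [227 230  96 167 163 168 161 161 162 162 165 167 160 164 162 166 164 158
  162 163 165 163]
 [227 230 120 163 163 164 165 160 164 163 167 163 164 165 164 159 160 160
  161 163 166 168]
 [228 231 139 163 160 163 169 164 159 165 164 165 164 161 165 167 160 156
  160 161 167 166]]
```

```bash
cat >> h.py <<'E'
def ortho(f,xs,ys,z):
    uv=np.array([[proj(f,[x,y,z]) for y in ys] for x in xs],np.float32)
    return cv2.remap(f['img'],uv[...,0],uv[...,1],cv2.INTER_LINEAR)
E
python3 - <<'E'
from h import *
f=grab('wrist','b2'); xs=np.arange(.53,.63,.004); ys=np.arange(-.02,.10,.005)
o=cv2.cvtColor(ortho(f,xs,ys,.081),cv2.COLOR_RGB2GRAY)
print('y',np.round(ys*1e3).astype(int))
for x,r in zip(xs,o): print(int(round(x*1e3)),' '.join('%3d'%v for v in r))
# pin in wrist: dark block / rod on bench
i=f['img'].astype(int); h=cv2.cvtColor(f['img'],cv2.COLOR_RGB2HSV)
m=(i.max(2)<70).astype(np.uint8); k,l,s,c=cv2.connectedComponentsWithStats(m)
for j in range(1,k):
    if s[j,4]>150: print('dark',np.round(c[j],1),s[j],np.round(onz(f,*c[j],.024)[:2],3))
E
```

```text
y [-20 -15 -10  -5   0   5  10  15  20  25  30  35  40  45  50  55  60  65
  70  75  80  85  90  95]
530 167 165 167 176 171 173 169 172 174 170 163 170 169 173 167 171 171 174 104  97  98 150 230 228
534 165 169 170 168 165 168 166 167 173 172 167 170 171 169 166 168 172 175 102 101 100 152 231 230
538 166 174 171 162 167 167 168 175 170 170 172 166 174 173 173 164 169 177  97  99  99 152 230 228
542 174 167 173 173 165 165 166 173 167 169 172 172 170 170 171 171 166 170  96 100 101 177 230 229
546 167 168 174 175 166 168 166 166 173 172 168 173 170 170 170 172 172 169  98 101 100 217 229 229
550 160 168 167 168 168 166 145 112 114 113 114 118 120 124 127 151 169 174 100 100 100 220 229 229
554 169 176 175 170 168 168  68 116 115 116 115 115 114 114 116 143 167 175  99 102 102 219 229 230
558 169 172 167 167 134 102  71 183 161 169 167 153 114  97  95 123 140 145  98  98 100 213 228 229
562 165 170 170 163 125  88  75 233 232 231 233 232 233 234 234 235 235 234 236 237 238 232 227 229
566 164 173 170 166 126 109  96 236 235 234 234 234 233 233 233 232 232 231 230 229 230 228 228 228
[... 981 characters left out ...]
 99  97 228 226 225
610 166 165 167 164 113  80  84  85  94  93  98 105  97 102 108 116 115 117  98 100  97 228 224 224
614 162 168 164 163 160 144 129 119 128 115 117 117 114 116 115 114 116 115  97  98  97 229 226 225
618 164 163 161 160 164 160 167 165 165 166 163 166 167 167 165 165 161 139  98  96 100 230 226 224
622 162 159 169 164 165 168 166 163 167 170 166 170 164 168 168 166 168 126  96  98  96 230 226 224
626 162 167 160 161 165 158 160 166 166 164 159 161 162 159 166 168 161 126  98  95  97 229 225 225
dark [557.3  47.1] [509  43  91  17 374] [ 0.703 -0.329]
dark [424.1 110.5] [417  69  16  85 720] [ 0.627 -0.171]
dark [319.9 341.7] [    0   228   640   172 28940] [ 0.266 -0.037]
```

>>> send_rows --deltas '[[[0,0,0],[-0.4,0.5,0],1],[[0,0,0],[-0.8,1,0],1],[[0,0,0],[-0.9,1,0],1],[[0,0,0],[-0.9,1,0],1]]'

```text
t: 54.4
tool_pos: [0.4343, -0.1556, 0.2672]
orientation: [[1.0, -0.002, -0.001], [-0.002, -1.0, 0.0], [-0.001, -0.0, -1.0]]
wrist_force: [1.3, 0.8, 0.3]
width: 0.998
gripper_force: 0.0
```

>>> send_rows --deltas '[[[0,0,0],[0,0.4,0],1],[[0,0,0],[0,0.8,0],1],[[0,0,0],[0,0.8,0],1],[[0,0,0],[0,0.8,0],1]]'

```text
t: 54.9
tool_pos: [0.4371, -0.2483, 0.2671]
orientation: [[1.0, 0.004, 0.0], [0.004, -1.0, 0.003], [0.0, -0.003, -1.0]]
wrist_force: [-0.7, 0.7, 0.3]
width: 0.999
gripper_force: 0.0
```

Run:
```python
from h import *
st(); t=grab('top','b3t'); f=grab('wrist','b3')
# tongue in the top view
xs=np.arange(.55,.61,.001); ys=np.arange(0,.10,.001)
o=cv2.cvtColor(ortho(t,xs,ys,.081),cv2.COLOR_RGB2GRAY); m=o>180
print('tongue x edges per y',[(int(y*1e3),int(xs[np.where(m[:,j])[0][0]]*1e3),int(xs[np.where(m[:,j])[0][-1]]*1e3)) for j,y in enumerate(ys) if m[:,j].any()][:60:6])
r=o[25:32].mean(0); print('end y profile',[(int(round(y*1e3)),int(v)) for y,v in zip(ys,r)][:25])
# pin, wrist image: local-contrast blobs on bench near guess
print('proj', np.round(proj(f,[.4249,-.1925,.012])), np.round(proj(f,[.4001,-.2735,.024])))
i=f['img'].astype(int); m=(i.max(2)<70).astype(np.uint8); k,l,s,c=cv2.connectedComponentsWithStats(m)
for j in range(1,k):
    if s[j,4]>100: print('dark',np.round(c[j],1),s[j],np.round(onz(f,*c[j],.024)[:2],3))
i=t['img'].astype(int); m=(i.max(2)<70).astype(np.uint8); k,l,s,c=cv2.connectedComponentsWithStats(m)
for j in range(1,k):
    if s[j,4]>50: print('topdark',np.round(c[j],1),s[j])
```

```text
t 54.9 p [ 0.4371 -0.2483  0.2671] w 0.999 F [-0.7  0.7  0.3] gf 0.0
tongue x edges per y [(9, 574, 595), (15, 558, 596), (21, 558, 597), (27, 559, 597), (33, 559, 597), (39, 560, 597), (45, 560, 597), (51, 560, 598), (57, 560, 598), (63, 560, 599)]
end y profile [(0, 149), (1, 150), (2, 150), (3, 129), (4, 109), (5, 98), (6, 90), (7, 106), (8, 147), (9, 183), (10, 200), (11, 217), (12, 218), (13, 218), (14, 218), (15, 217), (16, 217), (17, 217), (18, 217), (19, 217), (20, 217), (21, 217), (22, 217), (23, 217), (24, 217)]
proj [279. 180.] [336. 199.]
dark [169.1  31.9] [ 155    0   29   81 1198] [ 0.613 -0.063]
dark [224.9  24.6] [210   0  26  49 551] [ 0.621 -0.133]
dark [96.1 36.9] [ 76  24  44  22 484] [0.607 0.028]
dark [103.4  84. ] [ 83  78  42  11 280] [0.552 0.029]
dark [370.6 230.6] [356 227  34  17 191] [ 0.353 -0.326]
dark [319.8 339.3] [    0   228   640   172 31783] [ 0.164 -0.253]
topdark [ 39.7 159.7] [   6   78   57  162 3449]
topdark [425.4 143.5] [ 358  126  121   58 1060]
topdark [389.5 176.3] [353 131 120  60 216]
topdark [592.8 303.2] [ 527  196  113  204 9031]
topdark [591.1 242.1] [ 561  208   62   70 3099]
topdark [514.1 247.1] [504 220  32  59 568]
topdark [526.2 247. ] [521 220  25  59 173]
topdark [442.3 244.3] [440 224   7  44 187]
topdark [476.9 247.2] [468 235  12  24  88]
topdark [462.5 277.1] [451 273  23   9 187]
topdark [169.8 321. ] [149 316  44  11 389]
topdark [323.6 396.6] [305 393  38   7 188]
```

The pin has been knocked aside: its block has moved from (449,256) to (462,277) in the top view. I'll measure it again.

>>> send_rows --deltas '[[[0,0,0],[-0.4,0,0],1],[[0,0,0],[-0.8,-0.2,0],1],[[0,0,0],[-0.8,-0.2,0],1],[[0,0,0],[-0.8,-0.2,0],1]]'

```text
t: 55.5
tool_pos: [0.341, -0.226, 0.2682]
orientation: [[1.0, 0.003, 0.002], [0.003, -1.0, -0.0], [0.002, 0.0, -1.0]]
wrist_force: [-0.0, 0.0, -0.6]
width: 1.0
gripper_force: 0.0
```

Run:
```python
from h import *
st(); t=grab('top','b4t'); f=grab('wrist','b4')
for n,k,a in (('wrist',f,100),('top',t,60)):
    i=k['img'].astype(int); m=(i.max(2)<70).astype(np.uint8); kk,l,s,c=cv2.connectedComponentsWithStats(m)
    for j in range(1,kk):
        if s[j,4]>a:
            p=onz(k,*c[j],.024)
            if .2<p[0]<.5 and -.45<p[1]<-.1:
                r=cv2.minAreaRect(np.argwhere(l==j)[:,::-1].astype(np.float32)); print(n,np.round(c[j],1),s[j],np.round(p[:2],4),np.round(r[0],1),np.round(r[1],1),round(r[2],1)); print(np.round([onz(k,*q,.024)[:2] for q in cv2.boxPoints(r)],4).tolist())
# coarse ortho of wrist
xs=np.arange(.30,.46,.006)[::-1]; ys=np.arange(-.38,-.18,.007)[::-1]
o=cv2.cvtColor(ortho(f,xs,ys,.018),cv2.COLOR_RGB2GRAY)
print('y',[int(round(y*1e3)) for y in ys])
for x,r in zip(xs,o): print(int(round(x*1e3)),' '.join('%3d'%v for v in r))
```

```text
t 55.5 p [ 0.341  -0.226   0.2682] w 1.0 F [-0.   0.  -0.6] gf 0.0
wrist [386.9 167.5] [373 165  37  15 119] [ 0.3498 -0.3221] [391. 172.] [36. 14.] 0.0
[[0.3336, -0.3038], [0.3533, -0.3028], [0.3534, -0.3524], [0.3338, -0.354]]
top [462.6 277.1] [451 273  24   9 188] [ 0.3425 -0.3295] [462.5 277. ] [23.  8.] 0.0
[[0.333, -0.3018], [0.3519, -0.3021], [0.3524, -0.357], [0.3336, -0.3567]]
top [432.7 304.6] [426 289  29  49 238] [ 0.2773 -0.2577] [430.6 308. ] [25.4 52.4] 29.1
[[0.2299, -0.1957], [0.3376, -0.257], [0.3091, -0.3097], [0.2019, -0.248]]
top [461.3 320.1] [451 306  14  24  92] [ 0.242  -0.3251] [461.3 319.2] [11.4 25.5] 24.4
[[0.2223, -0.2999], [0.2765, -0.3256], [0.2657, -0.3501], [0.2116, -0.3243]]
y [-184, -191, -198, -205, -212, -219, -226, -233, -240, -247, -254, -261, -268, -275, -282, -289, -296, -303, -310, -317, -324, -331, -338, -345, -352, -359, -366, -373, -380]
456 168 165 163 169 161 164 162 164 167 167 169 166 167 165 160 161 171 170 166 161 166 162 172 168 170 165 172 169 169
450 162 166 166 171 170 168 167 170 162 172 167 163 168 169 161 160 172 167 168 170
[... 2336 characters left out ...]
 170 163 169 169 166 167 171 168 168 166 165 166 164 165 125 109 110 112 116 100 105 175 167 170 161
324 174 165 167 168 170 170 165 172 165 167 161 164 162 166 166 164 168 162 169 166 162 163 162 169 169 165 172 165 167
318 171 166 165 162 165 170 167 163 165 167 166 162 164 169 161 171 162 167 171 162 157 162 169 166 162 171 160 168 168
312 156 164 168 166 170 168 163 165 166 166 168 165 165 164 164 166 160 165 165 163 165 164 166 168 153 165 165 166 167
306 161 168 170 163 167 166 163 166 166 165 168 169 164 170 162 166 170 167 163 165 164 167 162 162 165 164 158 164 163
300 170 164 163 163 169 157 164 172 167 162 165 170 168 166 171 165 159 171 159 170 164 165 164 160 160 162 166 166 164
```

The pin now lies with its rod along +y: rod at x≈0.342, tip at y≈−0.216, block from y≈−0.305 to −0.356.

Run:
```python
from h import *
s=st(); print(np.round(s['joint_positions'],2))
f=grab('wrist')
ys=np.arange(-.37,-.20,.001)
o=cv2.cvtColor(ortho(f,np.arange(.338,.347,.001),ys,.02),cv2.COLOR_RGB2GRAY).mean(0)
print('block',ys[o<110][[0,-1]],'rod tip',ys[o>185][[0,-1]])
o=cv2.cvtColor(ortho(f,np.arange(.32,.365,.001),np.arange(-.35,-.315,.001),.024),cv2.COLOR_RGB2GRAY).mean(1); print('blk x(z=.024)',(.32+.001*np.where(o<110)[0][[0,-1]]))
for a,b in((-.295,-.275),(-.245,-.225)):
    o=cv2.cvtColor(ortho(f,np.arange(.32,.365,.001),np.arange(a,b,.001),.018),cv2.COLOR_RGB2GRAY).mean(1); w=np.clip(o-180,0,None); print('rod x',(w*np.arange(.32,.3649,.001)).sum()/w.sum())
```

```text
t 55.6 p [ 0.3413 -0.2263  0.2678] w 1.004 F [-0.4 -0.6  0.2] gf 0.0
[ 0.92  0.01 -0.42  2.06  0.    1.06 -1.06]
block [-0.356 -0.306] rod tip [-0.303 -0.217]
blk x(z=.024) [0.332 0.353]
rod x 0.3416445519465561
rod x 0.3428174676524954
```

>>> send_rows --deltas '[[[0,0,-0.35],[0,0.3,0],1],[[0,0,-0.7],[0,0.6,0],1],[[0,0,-1],[0,0.87,0],1],[[0,0,-1],[0,0.87,0],1]]'

```text
t: 56.15
tool_pos: [0.3403, -0.3328, 0.2667]
orientation: [[0.878, 0.478, 0.0], [0.478, -0.878, 0.002], [0.001, -0.002, -1.0]]
wrist_force: [0.1, 1.0, 0.0]
width: 0.998
gripper_force: 0.0
```

>>> send_rows --deltas '[[[0,0,-0.35],[0,0,0],1],[[0,0,-0.7],[0,0,0],1],[[0,0,-1],[0,0,0],1],[[0,0,-1],[0,0,0],1]]'

```text
t: 56.65
tool_pos: [0.3406, -0.3299, 0.2672]
orientation: [[0.541, 0.841, 0.0], [0.841, -0.541, 0.002], [0.002, -0.001, -1.0]]
wrist_force: [-0.1, -0.2, 0.0]
width: 0.996
gripper_force: 0.0
```

>>> send_rows --deltas '[[[0,0,-0.35],[0,0,0],0.8],[[0,0,-0.7],[0,0,0],0.6],[[0,0,-1],[0,0,0],0.6],[[0,0,-1],[0,0,0],0.6]]'

```text
t: 57.15
tool_pos: [0.3403, -0.3303, 0.2673]
orientation: [[0.074, 0.997, 0.001], [0.997, -0.074, 0.001], [0.001, 0.0, -1.0]]
wrist_force: [-0.3, -0.4, -0.6]
width: 0.604
gripper_force: 0.0
```

Run:
```python
from h import *
s=st(); print(np.round(s['joint_positions'],2))
a=np.radians(88.7); Rt=np.c_[[np.cos(a),np.sin(a),0],[np.sin(a),-np.cos(a),0],[0,0,-1]]
rows([(np.array([.342,-.331,z]),Rt) for z in (.15,.05,.003)])
f=grab('wrist')
ys=np.arange(-.40,-.20,.001)
o=cv2.cvtColor(ortho(f,np.arange(.338,.347,.001),ys,.02),cv2.COLOR_RGB2GRAY).mean(0)
print('block',ys[o<110][[0,-1]] if (o<110).any() else None,'rod',ys[o>185][[0,-1]] if (o>185).any() else None)
```

```text
t 57.15 p [ 0.3403 -0.3303  0.2673] w 0.604 F [-0.3 -0.4 -0.6] gf 0.0
[ 1.1   0.14 -0.43  1.93  0.07  1.08  0.56]
[0.001, -0.003, -0.102] [-0.006, 0.014, 0.978]
[0.001, -0.003, -0.102] [-0.007, 0.014, 1.811]
[0.001, -0.003, -0.102] [-0.008, 0.013, 2.203]
block [-0.355 -0.306] rod [-0.392 -0.217]
```

>>> send_rows --deltas '[[[0,0,-0.1],[0,0.01,0.5],0.6],[[0,0,-0.1],[0,0.013,1],0.6],[[0,0,-0.1],[0,0.013,1],0.6]]'

```text
t: 57.58
tool_pos: [0.3394, -0.3283, 0.1442]
orientation: [[0.022, 1.0, -0.006], [1.0, -0.022, 0.008], [0.008, -0.006, -1.0]]
wrist_force: [-0.2, -0.4, 0.2]
width: 0.602
gripper_force: 0.0
```

>>> send_rows --deltas '[[[0,0,0],[0,0,0.3],0.6],[[0,0,0],[0,0,0.6],0.6],[[0,0,0],[0,0,0.9],0.6],[[0,0,0],[0,0,0.9],0.6],[[0,0,0],[0,0,0.9],0.6]]'

```text
t: 58.2
tool_pos: [0.3433, -0.3319, 0.0417]
orientation: [[0.021, 1.0, 0.003], [1.0, -0.021, -0.002], [-0.002, 0.003, -1.0]]
wrist_force: [0.6, -0.4, 0.4]
width: 0.599
gripper_force: 0.0
```

Run:
```python
from h import *
s=st(); a=np.radians(88.7); Rt=np.c_[[np.cos(a),np.sin(a),0],[np.sin(a),-np.cos(a),0],[0,0,-1]]
delta([.342,-.331,.004],Rt)
```

```text
t 58.2 p [ 0.3433 -0.3319  0.0417] w 0.599 F [ 0.6 -0.4  0.4] gf 0.0
turn [0.006 0.003 0.004] shift [ 0.008 -0.012  0.314]
```

>>> send_rows --deltas '[[[0,0,0],[0.008,-0.01,0.15],0.6],[[0,0,0],[0.008,-0.01,0.25],0.6],[[0,0,0],[0.008,-0.01,0.31],0.6],[[0,0,0],[0.008,-0.01,0.31],0.6],[[0,0,0],[0.008,-0.01,0.31],0.6]]'

```text
t: 58.82
tool_pos: [0.3409, -0.3299, 0.0026]
orientation: [[0.02, 1.0, 0.001], [1.0, -0.02, 0.001], [0.001, 0.001, -1.0]]
wrist_force: [-0.2, 0.9, 1.3]
width: 0.598
gripper_force: 0.0
```

>>> send_rows --deltas '[[[0,0,0],[0,0,0],0.3],[[0,0,0],[0,0,0],0.1],[[0,0,0],[0,0,0],0.1],[[0,0,0],[0,0,0],0],[[0,0,0],[0,0,0],0],[[0,0,0],[0,0,0],0],[[0,0,0],[0,0,0],0],[[0,0,0],[0,0,0],0]]' --grip_force 30

```text
t: 59.82
tool_pos: [0.3405, -0.3297, 0.0023]
orientation: [[0.02, 1.0, 0.0], [1.0, -0.02, 0.001], [0.001, 0.0, -1.0]]
wrist_force: [-0.3, -0.0, 1.9]
width: 0.214
gripper_force: 30.0
```

Run:
```python
from h import *
s=st(); print(np.round(s['orientation'],3).tolist())
```

```text
t 59.83 p [ 0.3405 -0.3297  0.0023] w 0.214 F [-0.3 -0.   1.9] gf 30.0
[[0.02, 1.0, 0.0], [1.0, -0.02, 0.001], [0.001, 0.0, -1.0]]
```

The block is gripped at 19.7 mm width. I'll lift, turn the pin to point along +x, and bring it in front of the near bracket.

```bash
cat >> h.py <<'E'
def T(x,y,z,deg):
    a=np.radians(deg); return (np.array([x,y,z]),np.c_[[np.cos(a),np.sin(a),0],[np.sin(a),-np.cos(a),0],[0,0,-1]])
E
python3 - <<'E'
from h import *
chain([[T(.3405,-.33,.12,88.8)],[T(.36,-.24,.13,62)],[T(.38,-.15,.13,35)],[T(.395,-.06,.13,8)],[T(.40,.03,.13,-1)]])
E
```

```text
--
[0.001, -0.002, 0.002] [-0.002, 0.0, -0.981]
--
[0.0, 0.0, 0.935] [0.753, 0.147, -0.083]
--
[0.0, 0.0, 0.942] [0.74, -0.205, 0.0]
--
[0.0, 0.0, 0.942] [0.533, -0.543, 0.0]
--
[0.0, 0.0, 0.314] [0.146, -0.737, 0.0]
```

>>> send_rows --deltas '[[[0,0,0],[0,0,-0.2],0],[[0,0,0],[0,0,-0.5],0],[[0,0,0],[0,0,-0.98],0],[[0,0,0],[0,0,-0.98],0]]'

```text
t: 60.32
tool_pos: [0.3427, -0.3317, 0.1234]
orientation: [[0.02, 1.0, 0.006], [1.0, -0.02, -0.005], [-0.005, 0.006, -1.0]]
wrist_force: [-0.4, -0.0, -1.1]
width: 0.215
gripper_force: 30.0
```

>>> send_rows --deltas '[[[0,0,0.3],[0.25,0.05,-0.03],0],[[0,0,0.6],[0.5,0.1,-0.06],0],[[0,0,0.935],[0.75,0.147,-0.08],0],[[0,0,0.935],[0.75,0.147,-0.08],0]]'

```text
t: 60.82
tool_pos: [0.3597, -0.238, 0.1287]
orientation: [[0.464, 0.886, -0.001], [0.886, -0.464, 0.002], [0.001, -0.002, -1.0]]
wrist_force: [0.1, -0.9, -0.9]
width: 0.212
gripper_force: 30.0
```

>>> send_rows --deltas '[[[0,0,0.3],[0.25,-0.07,0],0],[[0,0,0.6],[0.5,-0.14,0],0],[[0,0,0.94],[0.74,-0.205,0],0],[[0,0,0.94],[0.74,-0.205,0],0]]'

```text
t: 61.32
tool_pos: [0.3797, -0.1493, 0.129]
orientation: [[0.815, 0.58, -0.001], [0.58, -0.815, 0.001], [0.0, -0.001, -1.0]]
wrist_force: [0.5, 0.0, -1.1]
width: 0.215
gripper_force: 30.0
```

>>> send_rows --deltas '[[[0,0,0.3],[0.18,-0.18,0],0],[[0,0,0.6],[0.36,-0.36,0],0],[[0,0,0.94],[0.53,-0.54,0],0],[[0,0,0.94],[0.53,-0.54,0],0]]'

```text
t: 61.82
tool_pos: [0.3945, -0.0605, 0.1293]
orientation: [[0.989, 0.149, -0.0], [0.149, -0.989, 0.001], [0.0, -0.001, -1.0]]
wrist_force: [1.0, -1.0, -0.9]
width: 0.216
gripper_force: 30.0
```

>>> send_rows --deltas '[[[0,0,0.15],[0.07,-0.35,0],0],[[0,0,0.31],[0.146,-0.74,0],0],[[0,0,0.31],[0.146,-0.74,0],0],[[0,0,0.31],[0.146,-0.74,0],0]]'

```text
t: 62.32
tool_pos: [0.399, 0.0279, 0.1294]
orientation: [[1.0, -0.01, -0.0], [-0.01, -1.0, 0.0], [-0.0, -0.0, -1.0]]
wrist_force: [-0.5, 0.7, -1.6]
width: 0.215
gripper_force: 30.0
```

Run:
```python
from h import *
s=st(); print(np.round(s['orientation'],3).tolist(),np.round(s['joint_positions'],2))
w=grab('wrist','c1'); t=grab('top','c1t'); np.savez('c1.npz',**{k:np.array(w[k]) for k in w}); np.savez('c1t.npz',**{k:np.array(t[k]) for k in t})
p=np.array(s['tool_pos']); Q=np.array(s['orientation'])
print('tip exp',p+Q@[.1137,0,-.0097], proj(w,p+Q@[.1137,0,-.0097]),proj(t,p+Q@[.1137,0,-.0097]))
# wrist ortho at z=.081: tongue
xs=np.arange(.54,.62,.001); ys=np.arange(-.01,.08,.001)
o=cv2.cvtColor(ortho(w,xs,ys,.081),cv2.COLOR_RGB2GRAY); m=o>185
r=o[33:45].mean(0); print('end y',[(int(round(y*1e3)),int(v)) for y,v in zip(ys,r)][8:36])
for j in (26,31,36,46,56,66): 
    k=np.where(m[:,j])[0]; print(int(round(ys[j]*1e3)),np.round(xs[k[[0,-1]]],4) if len(k) else None)
# rod visible in wrist image: ortho at rod axis height along x
zr=p[2]+.0097+.004
xs=np.arange(.42,.54,.002); ys=np.arange(p[1]-.02,p[1]+.02,.002); o=cv2.cvtColor(ortho(w,xs,ys,zr),cv2.COLOR_RGB2GRAY)
print('rod',[(int(round(x*1e3)),' '.join(map(str,row))) for x,row in list(zip(xs,o))[::4]])
```

```text
t 62.33 p [0.399  0.0279 0.1294] w 0.215 F [-0.5  0.7 -1.6] gf 30.0
[[1.0, -0.01, -0.0], [-0.01, -1.0, 0.0], [-0.0, -0.0, -1.0]] [ 0.21  0.21 -0.39  2.24  0.12  0.72 -1.85]
tip exp [0.51270126 0.02672474 0.1390913 ] [319.55391339  33.55403163] [313.66192043 201.34393633]
end y [(-2, 0), (-1, 0), (0, 0), (1, 0), (2, 0), (3, 0), (4, 0), (5, 0), (6, 0), (7, 0), (8, 0), (9, 0), (10, 0), (11, 0), (12, 0), (13, 0), (14, 0), (15, 0), (16, 0), (17, 0), (18, 0), (19, 0), (20, 0), (21, 0), (22, 0), (23, 0), (24, 0), (25, 0)]
16 None
21 None
26 None
36 None
46 None
56 None
rod [(420, '170 170 172 171 174 171 58 55 54 51 53 51 55 53 53 52 165 173 174 173'), (428, '176 175 165 172 173 167 174 170 141 207 211 207 214 194 168 176 172 177 174 171'), (436, '177 174 175 173 170 172 171 175 146 209 209 208 211 194 171 170 172 178 176 177'), (444, '179 173 175 170 174 174 181 171 152 211 208 208 211 191 175 173 176 178 176 171'), (452, '246 202 177 182 179 174 176 180 153 211 209 209 209 189 173 173 172 175 179 178'), (460, '246 212 182 177 176 177 170 174 158 213 207 207 211 187 175 171 179 181 179 168'), (468, '246 215 167 171 173 172 176 178 161 212 208 207 211 185 178 180 177 174 179 172'), (476, '181 179 168 176 176 171 172 171 166 212 207 207 212 178 178 170 175 177 175 172'), (484, '174 178 172 165 173 172 172 176 169 212 209 208 210 173 167 167 169 174 168 168'), (492, '171 170 177 177 172 169 174 176 172 213 210 205 210 173 166 174 169 171 171 171'), (500, '170 173 173 170 169 166 168 164 177 213 210 205 212 169 172 170 165 173 165 172'), (508, '171 174 175 173 169 167 168 168 180 213 210 205 212 158 168 167 169 166 175 168'), (516, '173 169 165 165 165 109 59 57 56 55 57 55 53 53 50 52 53 53 58 109'), (524, '168 165 165 169 169 61 50 49 51 108 108 112 108 106 110 109 51 50 48 49'), (532, '0 0 0 0 0 0 0 0 0 0 0 0 0 0 0 0 0 0 0 0'), (540, '0 0 0 0 0 0 0 0 0 0 0 0 0 0 0 0 0 0 0 0')]
```

The wrist camera sees the rod and the near bracket's hole together, so I'll measure the hole on the bracket's face plane.

```bash
cat >> h.py <<'E'
def face(f,X,ys,zs):
    uv=np.array([[proj(f,[X,y,z]) for y in ys] for z in zs],np.float32)
    return cv2.cvtColor(cv2.remap(f['img'],uv[...,0],uv[...,1],cv2.INTER_LINEAR),cv2.COLOR_RGB2GRAY)
E
python3 - <<'E'
from h import *
w=grab('wrist'); zs=np.arange(.084,.02,-.003); ys=np.arange(0,.064,.002)
o=face(w,.5465,ys,zs); print('y   ',' '.join('%3d'%round(y*1e3) for y in ys))
for z,r in zip(zs,o): print('%4d'%round(z*1e3),' '.join('%3d'%v for v in r))
s=robot.read_state(); p=s['tool_pos']
E
```

```text
y      0   2   4   6   8  10  12  14  16  18  20  22  24  26  28  30  32  34  36  38  40  42  44  46  48  50  52  54  56  58  60  62
  84   0   0   0   0   0   0   0   0   0   0   0   0   0   0   0   0   0   0   0   0   0   0   0   0   0   0   0   0   0   0   0   0
  81   0   0   0   0   0   0   0   0   0   0   0   0   0   6   9  16  19  22  28  28  31  34  34  38  34  36  39  32  73  85  89  94
  78 167 168 162 171 175 171 111 103 103  92  91  90  76  76  64  63  58  44  42  50  49  55  49  50  46  46  48  47 102 108 108 109
  75 165 163 164 169 171 172 104  47  48  49  49  48  69  75  84  85  89  96  99 104 104 105  60  48  52  48  44  51 101 109 109 107
  72 166 164 163 168 169 169  99  53  53  52  49  51 104 110 110 111 109 107 106 108 107 107  69  52  50  50  49  48 101 110 109 109
  69 166 164 165 165 167 167 101  50  52  51  52  51 103 108 109 110 110 106 108 109 108 106  80  51  49  50  52  47 101 111 110 110
  66 168 164 161 163 167 166 111  51  52  49  51  51  97 108 109 110 109 107 107 108 110 107  89  51  50  50  49  47 103 108 110 110
  63 166 162 161 166 169 156 102  54
[... 1258 characters left out ...]
 53  53  50  51  52 104 109 109 109
  33 168 167 167 167 164 107 108  54  55  55  52  53  51  52  52  51  52  51  52  53  52  54  52  54  54  55  50  52  97 108 108 109
  30 167 164 166 165 154 109 104  55  56  57  57  54  55  54  55  53  50  53  51  50  52  52  52  52  53  53  53  52  96 109 108 108
  27 164 164 167 164 144 108  99  56  56  54  54  57  52  54  54  54  55  55  53  53  52  53  52  52  53  52  54  50  98 109 107 106
  24 163 165 163 163 134 112 101  55  57  54  55  57  56  54  56  55  53  55  55  52  51  52  52  53  54  51  54  53 100 106 107 106
  21 162 164 163 162 129 109 107  54  54  57  54  56  54  53  56  54  54  55  55  52  53  51  53  53  55  53  53  51  99 107 106 107
```

The near bracket's hole is centred at y≈0.034 by that camera, about 0.0315 after its ~2 mm bias seen on the rod. I'll lower and align at pre-insertion.

Run:
```python
from h import *
rows([T(.4,.0353,.09,-1.5),T(.402,.0352,.0503,-1.5)])
```

```text
[-0.001, -0.0, 0.026] [0.007, -0.061, 0.33]
[-0.001, -0.0, 0.026] [0.024, -0.06, 0.661]
```

>>> send_rows --deltas '[[[0,0,0.026],[0.01,-0.06,0.15],0],[[0,0,0.026],[0.01,-0.06,0.33],0],[[0,0,0.026],[0.02,-0.06,0.5],0],[[0,0,0.026],[0.024,-0.06,0.66],0],[[0,0,0.026],[0.024,-0.06,0.66],0],[[0,0,0.026],[0.024,-0.06,0.66],0]]'

```text
t: 63.22
tool_pos: [0.4024, 0.0366, 0.051]
orientation: [[1.0, -0.025, 0.001], [-0.025, -1.0, 0.001], [0.001, -0.001, -1.0]]
wrist_force: [0.3, 0.4, -0.1]
width: 0.218
gripper_force: 30.0
```

Run:
```python
from h import *
s=st(); p=np.array(s['tool_pos']);Q=np.array(s['orientation']); print(np.round(Q,3).tolist(),'tip',p+Q@[.1137,0,-.0097])
w=grab('wrist','d1'); sc=grab('scene','d1s')
xs=np.arange(.43,.53,.012); ys=np.arange(.01,.06,.0015)
o=cv2.cvtColor(ortho(w,xs,ys,p[2]+.0097+.003),cv2.COLOR_RGB2GRAY); print('y',ys[0],ys[-1])
for x,r in zip(xs,o): print(int(round(x*1e3)),' '.join('%3d'%v for v in r))
print(proj(w,[.548,.0325,.0745]),proj(w,p+Q@[.1137,0,-.0097]))
rows([T(.43,.0346,.0503,-1.5),T(.523,.0322,.0503,-1.5)])
```

```text
t 63.23 p [0.4024 0.0366 0.051 ] w 0.218 F [ 0.3  0.4 -0.1] gf 30.0
[[1.0, -0.025, 0.001], [-0.025, -1.0, 0.001], [0.001, -0.001, -1.0]] tip [0.51604281 0.03375032 0.06083744]
y 0.01 0.05949999999999999
430 171 172 171 174 173 174 176 170 172 176 176 173 169 169 161 156 201 211 212 208 212 198 163 143 165 175 174 177 178 176 174 170 168 169
442 181 177 174 175 179 178 176 174 177 179 175 175 175 178 171 168 209 210 209 207 211 195 155 166 167 166 174 173 175 174 175 173 175 174
454 179 180 177 178 179 174 172 175 179 182 182 180 180 182 158 180 212 208 210 206 209 195 148 174 179 181 180 176 172 171 171 175 177 178
466 173 174 174 175 171 174 175 178 178 179 173 175 182 181 142 190 213 207 208 207 208 188 169 179 178 174 175 176 180 177 171 174 179 179
478 174 179 178 173 170 172 169 171 171 171 171 173 169 171 141 196 212 207 209 207 206 180 163 170 172 174 178 176 171 172 173 176 176 175
490 168 170 175 175 174 172 169 172 175 173 173 170 172 170 158 201 211 210 208 212 203 169 172 167 166 167 171 168 169 170 170 172 171 172
502 174 176 174 172 171 171 169 171 169 170 170 168 172 178 175 202 213 210 207 212 196 145 169 169 170 167 167 168 171 173 172 167 167 167
514 173 175 172 167 166 165 168 168 165 165 166 165 167 165 181 209 210 211 208 213 186 152 174 175 173 170 167 167 168 171 168 163 165 170
526 166 164 165 158 110 109 108 105 106 103  97  92  90  89  87  73  69  68  64  54  53  52  51  47  44  44  44  49  54  60  64  68  79  87
[321.24992913 -61.89195426] [319.57635057  33.55767963]
[-0.002, -0.004, 0.003] [0.228, 0.013, 0.009]
[-0.002, -0.004, 0.003] [1.003, 0.014, 0.01]
```

>>> send_rows --deltas '[[[0,0,0],[0,0.02,0.008],0],[[0,0,0],[0.1,0.02,0.008],0],[[0,0,0],[0.2,0.02,0.008],0],[[0,0,0],[0.28,0.02,0.008],0],[[0,0,0],[0.36,0.02,0.008],0],[[0,0,0],[0.44,0.02,0.008],0],[[0,0,0],[0.5,0.02,0.008],0],[[0,0,0],[0.5,0.02,0.008],0]]'

```text
t: 64.32
tool_pos: [0.4624, 0.0332, 0.0496]
orientation: [[1.0, -0.025, 0.001], [-0.025, -1.0, 0.001], [0.001, -0.001, -1.0]]
wrist_force: [0.1, -0.4, -0.4]
width: 0.213
gripper_force: 30.0
```

Run:
```python
from h import *
s=st(); p=np.array(s['tool_pos']);Q=np.array(s['orientation']); print('tip',p+Q@[.1137,0,-.0097])
rows([T(.523,.0316,.0503,-1.5)])
w=grab('wrist'); zs=np.arange(.084,.04,-.003); ys=np.arange(0.01,.064,.002)
o=face(w,.548,ys,zs); print('y   ',' '.join('%3d'%round(y*1e3) for y in ys))
for z,r in zip(zs,o): print('%4d'%round(z*1e3),' '.join('%3d'%v for v in r))
```

```text
t 64.33 p [0.4624 0.0332 0.0496] w 0.213 F [ 0.1 -0.4 -0.4] gf 30.0
tip [0.57606457 0.03045106 0.05937217]
[-0.002, -0.001, 0.003] [0.505, 0.001, -0.006]
y     10  12  14  16  18  20  22  24  26  28  30  32  34  36  38  40  42  44  46  48  50  52  54  56  58  60  62
  84 165 163 109 109 111 109 112 109 111 108 109 110 109 109 108 110 108 107 105 105  96  91  93 110 110 110 108
  81 164 162 110 108 110 110 111 109 111 109 110 109 109 109 107 106 105  95  92  90  78  75  70 110 110 110 111
  78 162 163 109 110 109 110 111 111 111 110 109 107 110 110 100 100  98  80  76  77  65  66  71 110 110 111 112
  75 162 158 109 111 110 111 111 110 108 107 105 105 110 111  98  98  97  73  68  68  63  59  64 111 110 109 111
  72 161 126 109 111 109 108 108 105 105 106 108 113 126 131 113 100  98  66  61  62  61  60  67 108 108 109 108
  69 161 105 109 108 106 104 100  93  99 110 123 130 146 154 131 104 102  80  62  63  63  61  66 109 109 108 108
  66 164 103 102  98  94  93  88  79  94 116 143 154 170 179 152 109 106  95  62  64  63  62  69 107 110 108 110
  63 165  94  96  86  82  79  77  80 100 1
[... 161 characters left out ...]
64  65 107 109 109 110
  57 137  75  73  71  65  65  64 107 113 177 212 208 203 209 176 108 104 101  64  64  62  63  69 107 110 110 108
  54 129  63  63  64  62  64  64 112 113 179 210 206 200 210 177  98  95  87  65  63  62  62  67 108 108 108 109
  51 124  63  62  64  62  65  64 112 112 181 209 205 201 209 180  87  86  73  66  62  63  62  68 105 108 108 109
  48 125  62  63  66  64  65  66 110 108 184 208 205 201 209 183  79  77  66  63  62  62  62  67 107 109 111 108
  45 128  62  64  66  65  64  65 107 104 185 208 204 201 208 184  77  70  63  62  63  60  62  66 108 110 110 109
  42 127  65  64  65  66  64  63 105  96 186 208 204 202 208 186  82  65  61  62  63  62  64  67 104 109 109 108
```

The rod is centred in the near hole with no force. I'll push it on through.

>>> send_rows --deltas '[[[0,0,0],[0.08,0,-0.004],0],[[0,0,0],[0.16,0,-0.005],0],[[0,0,0],[0.24,0,-0.005],0],[[0,0,0],[0.32,0,-0.005],0],[[0,0,0],[0.38,0,-0.005],0],[[0,0,0],[0.43,0,-0.005],0],[[0,0,0],[0.47,0,-0.005],0],[[0,0,0],[0.49,0,-0.005],0],[[0,0,0],[0.49,0,-0.005],0]]'

```text
t: 65.5
tool_pos: [0.5207, 0.0318, 0.0503]
orientation: [[1.0, -0.024, 0.0], [-0.024, -1.0, 0.001], [0.0, -0.001, -1.0]]
wrist_force: [0.4, -0.1, -1.0]
width: 0.214
gripper_force: 30.0
```

Run:
```python
from h import *
s=st(); p=np.array(s['tool_pos']);Q=np.array(s['orientation']); print('tip',p+Q@[.1137,0,-.0097],'root',p+Q@[.0237,0,-.0097])
```

```text
t 65.5 p [0.5207 0.0318 0.0503] w 0.214 F [ 0.4 -0.1 -1. ] gf 30.0
tip [0.63438223 0.02899389 0.05999766] root [0.54440887 0.03118326 0.05996539]
```

>>> send_rows --deltas '[[[0,0,0],[0.015,0,0],0],[[0,0,0],[0.03,0,0],0],[[0,0,0],[0.03,0,0],0]]'

```text
t: 65.88
tool_pos: [0.524, 0.0317, 0.0502]
orientation: [[1.0, -0.024, -0.0], [-0.024, -1.0, 0.001], [-0.0, -0.001, -1.0]]
wrist_force: [-1.1, -0.9, -0.1]
width: 0.215
gripper_force: 30.0
```

>>> send_rows --deltas '[[[0,0,0],[0.015,0,0],0],[[0,0,0],[0.03,0,0],0],[[0,0,0],[0.03,0,0],0]]'

```text
t: 66.25
tool_pos: [0.5243, 0.0316, 0.0493]
orientation: [[1.0, -0.024, -0.007], [-0.024, -1.0, 0.0], [-0.007, 0.0, -1.0]]
wrist_force: [-9.0, 0.0, 2.8]
width: 0.215
gripper_force: 30.0
```

The block is against the bracket face. I'll ease off, lower slightly so the rod rests, open and lift away.

>>> send_rows --deltas '[[[0,0,0],[-0.02,0,0.015],0],[[0,0,0],[-0.02,0,0.03],0],[[0,0,0],[-0.02,0,0.03],0.25],[[0,0,0],[-0.02,0,0.03],0.35],[[0,0,0],[-0.02,0,0.03],0.4],[[0,0,0],[-0.02,0,0.03],0.4],[[0,0,0],[-0.02,0,0.03],0.4]]'

```text
t: 67.12
tool_pos: [0.5257, 0.0317, 0.0467]
orientation: [[1.0, -0.024, 0.001], [-0.024, -1.0, 0.001], [0.001, -0.001, -1.0]]
wrist_force: [-0.0, 0.4, 0.3]
width: 0.396
gripper_force: 0.0
```

>>> send_rows --deltas '[[[0,0,0],[0,0,-0.1],0.4],[[0,0,0],[0,0,-0.3],0.4],[[0,0,0],[0,0,-0.6],0.4],[[0,0,0],[0,0,-1],0.4],[[0,0,0],[0,0,-1],0.4]]'

```text
t: 67.75
tool_pos: [0.5282, 0.0319, 0.1711]
orientation: [[1.0, -0.024, 0.009], [-0.024, -1.0, 0.001], [0.009, -0.001, -1.0]]
wrist_force: [-0.1, 0.1, 0.1]
width: 0.403
gripper_force: 0.0
```

>>> send_rows --deltas '[[[0,0,0],[-0.3,0.3,-0.3],0.4],[[0,0,0],[-0.6,0.6,-0.6],0.4],[[0,0,0],[-0.8,0.8,-0.8],0.4],[[0,0,0],[-0.8,0.8,-0.8],0.4],[[0,0,0],[-0.8,0.8,-0.8],0.4]]'

```text
t: 68.38
tool_pos: [0.4271, -0.0616, 0.262]
orientation: [[1.0, -0.024, 0.0], [-0.024, -1.0, 0.001], [0.0, -0.001, -1.0]]
wrist_force: [-0.2, -0.8, 0.1]
width: 0.401
gripper_force: 0.0
```

Run:
```python
from h import *
st(); w=grab('wrist','e1'); t=grab('top','e1t')
def pr(f,xs,ys,z):
    o=cv2.cvtColor(ortho(f,xs,ys,z),cv2.COLOR_RGB2GRAY); print('y   ',' '.join('%3d'%round(y*1e3) for y in ys))
    for x,r in zip(xs,o): print('%4d'%round(x*1e3),' '.join('%3d'%v for v in r))
pr(w,np.arange(.48,.65,.006),np.arange(.0,.09,.004),.065)
# scoop handle in tray, top view
print('scoop'); pr(t,np.arange(.55,.70,.008),np.arange(-.24,-.08,.008),.116)
```

```text
t 68.38 p [ 0.4271 -0.0616  0.262 ] w 0.401 F [-0.2 -0.8  0.1] gf 0.0
y      0   4   8  12  16  20  24  28  32  36  40  44  48  52  56  60  64  68  72  76  80  84  88
 480 172 171 175 170 175 172 174 172 173 174 171 171 176 169 172 177 177 167 170 169 165 175 174
 486 177 175 177 167 172 175 167 171 173 175 175 167 173 169 171 170 168 171 170 171 175 165 163
 492 175 172 175 172 172 170 168 168 166 178 168 167 171 173 167 167 171 168 164 170 172 170 174
 498 171 169 169 166 173 131  52  72  70  70  69 159 171 169 171 171 167 171 174 167 172 174 169
 504 169 176 167 170 171  98  58  71  72  71  72 138 176 172 167 172 176 169 177 179 176 170 173
 510 169 170 169 170 176  83  55  72  74  70  68 157 165 172 168 171 174 149  92  92  95  95  94
 516 160 167 168 173 167  68  54  72  73  72  69 145 173 165 163 166 175 135  95  91  97  92  95
 522 164 162 165 173 169  78  54  74  74  72  70 156 169 172 166 166 168 125  95  94  94  94  94
 528 166 165 167 169 171  62  58  74  72  73  67 145 167 171 174 169 169 119  93  92  96  95  93
 534 163 167 170 169 162  61  55  76  75  72  70 158 167 167
[... 2903 characters left out ...]
 223 223 222 224 190
 638 195 195 195 194 195 185 181 214 101 216  79  71  19 204 199 197 183 179 223 188
 646 195 195 195 195 195 184 181 212  92  88  53  69  22  93  98 200 196 187 187 189
 654 194 194 193 194 194 186 181 184 187 185  86  68  21 166 186 186 187 187 187 188
 662 193 193 194 194 195 186 181 183 184 185  93  67 121 180 173 170 161 159 152 145
 670 139 116  95  80  70  63  62  58  58  56  57  57  58  58  57  58  57  58  57  58
 678  56  56  57  58  59  65  68  78  81  94 102 106 126 132 151 153 159 173 170 183
 686 164 162 163 163 158 159 150 151 152 150 150 153 156 156 154 155 154 156 156 155
 694 153 151 157 151 147 153 154 153 152 155 157 157 162 152 155 155 157 160 154 153
```

The rod shows between the brackets and past the far one, with its block against the near bracket. The lid is flat and the scoop stands upright in the tray, so I'm handing in.

```bash
python3 -c "
from workcell import robot
print(robot.hand_in())"
```

```text
the job is handed in; nothing more can be done
None
```

The job is handed in, with no verdict returned: all seven balls are in the chamber, the lid is shut and locked by the pin, and the scoop stands upright in the tray. The bottle, jar and timer were not touched by any planned move, though I did not re-measure them at the end. Closing the lid peaked at 38 N on the wrist for a moment.

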